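# Fit the tray stop and tape off the clear shelf length

## Task

Fit the white tray stop over the two steel pins on the plywood tray shelf so that it lies flush, then take the clear length of the shelf with the tape measure: hook the tape's end over the shelf edge opposite the stop, back the case straight away along the shelf until its back is snug against the stop, and stand it there. Then press down the red lock so the tape stays out, and leave it hooked and locked for reading; leave the tongs, mug, jar, scraper and pencil where they are.

Things in the scene. Friction and masses are not known exactly. Their poses are not given: they have to be found in the camera images.
- shelf: Plywood tray shelf, fixed, lying on the tailgate: 200 mm along its x, 320 mm along its y, 18 mm thick. Origin: centre of the underside; z up. The tape is hooked over its -y end edge (y = -160 mm); the pins stand towards its +y end.
- shelf_edge (a point): Middle of the shelf's -y top edge, over which the tape end is to be hooked (frame as the shelf's).
- pins: Two fixed upright steel locating pins on the shelf, 10 mm in diameter, 24 mm tall with tapered tops (last 5 mm), at x = -60 and +60 mm. Origin: midway between them at the shelf's top face, on the shelf's centre line (its x = 0); axes as the shelf's. They stand at a different place along the shelf each time.
- stop: Tray stop: loose white plastic bar 180 mm (x) by 44 mm (y) by 16 mm thick, 0.13 kg, lying flat, with two 12.5 mm through holes at x = -60 and +60 mm, y = 0. Origin: centre of the underside. Either way round fits. Seated, its face towards the shelf's hook edge is 22 mm from the pins' centre line and the pins stick out 8 mm above it.
- tape: Pocket tape measure, teal and dark grey with a pale yellow blade, loose, about 0.41 kg, standing on its flat base on a small plywood offcut with its hook hanging over the offcut's edge. Case 72 mm long (x -36 to +36), 36 mm wide (y -18 to +18), 62 mm high, rubber base that does not slip against the blade's spring. Origin: centre of the base; x points the way the blade comes out, z up. Grip it across the width near x = 0, about 30 mm above the base.
- tape_back (a point): Middle of the case's back face (tape x = -36 mm), 8 mm above the base.
- hook (a point): Inner face of the hook tooth at the blade's end, level with the case's base; x, y, z axes as the tape's. The tooth is 2.5 mm thick, 20 mm wide and hangs 9 mm below the base plane. With the blade in, it is 40 mm ahead of the tape's origin (4 mm ahead of the case's nose).
- blade (a joint): How far the blade is drawn out, m: 0 in, 0.215 at most. A spring draws it in with 1.2 N (in) to 1.6 N (out). The blade leaves the case 3 mm above the base, straight.
- lock (a joint): Lock button travel, m: 0 up (unlocked), about 0.0055 clicked down (locked; clamps the blade and stays down by itself). It takes about 6 N to push it over; beyond 4 mm it stays down.
- lock_top (a point): Middle of the top of the red lock button (20 by 18 mm) on top of the case; 8 mm ahead of the tape's origin and 70 mm above the base when up, moving straight down.
- offcut: Fixed plywood offcut 110 by 120 mm, 18 mm thick, on which the tape stands at first. Origin: centre of the underside.
- tongs: Steel bread tongs, 240 mm long, lying flat; bystander. Origin: middle, underside.
- mug: Blue mug, 80 mm across, 92 mm high; bystander. Origin: centre of the base.
- jar: Amber jar, 72 mm across, 105 mm high; bystander. Origin: centre of the base.
- scraper: Dough scraper, steel blade and wooden grip, 110 by 130 mm, 16 mm high; bystander. Origin: middle, underside.
- pencil: Flat red carpenter's pencil, 146 mm long, 8 mm high, lying along the shelf's y near its +x side; bystander. Origin: middle, underside.
Things that resemble listed ones, but are neither listed nor needed, are in the scene too. What is shaped like the tape but pink or purple is not meant.

How it is judged:
By the outcome, as a careful person would: the job done as asked, in the order asked, and still so for the second after the job is handed in, with the robot touching nothing.
It also fails if it takes over 58 s, if anything falls off the work surface, if the arm or the gripper's body presses on something with over 40 N, if the wrist force passes 120 N, or if a joint passes its speed limit or range.

## Robot

A 7-joint arm with a two-finger parallel gripper is mounted at the origin on the work surface. World frame = base frame: x ahead of the robot, y to its left, z up, the work surface at z = 0. Lengths are in m, angles in rad, forces in N, time in s.
With the tool pointing down it reaches from about 0.425 to 0.925 m from the base axis. Payload 6.8 kg.
Tool frame: the origin (TCP) lies between the finger pads; the fingertips stand 22 mm ahead of it and the grasp point (between the pads) lies 3 mm ahead of it (bot.tip_reach is the distance from the TCP to the fingertips, in m); z points along the fingers, x is the direction in which the jaws open and shut, and the axes are right-handed (so a half turn about z gives the same grasp; the last joint's range is limited). The gripper opens to 85 mm and grips with 20 to 120 N. Pads are 22 mm wide; open, the fingers measure 114 mm over their backs; the gripper's body (76 mm by 85 mm) begins 54 mm behind the grasp point. The pads swing forward as they close: fully open they stand 13 mm farther back than shut.
Start: joints at [1.218, 0.477, 0.022, 1.555, -0.011, 1.109, -0.083], TCP at [0.164, -0.655, 0.253] pointing down, gripper open.
Joint ranges: [-2.96, 2.96], [-0.34, 2.1], [-1.41, 1.46], [0.24, 2.44], [-1.37, 4.51], [0.17, 1.92], [-2.96, 2.96]. Speed limits (rad/s): [2.39, 2.39, 3.14, 3.14, 3.14, 3.14, 3.14].

## Interface

Orientations are given as a unit quaternion [w, x, y, z].
In Python, from station import bot gives the robot as it stands.
- The arm moves only by the tool step_arm, never from a script. Its argument "targets" is a list of rows, each a list of 5 numbers: the shift along the tool's x, y, z in mm, then the turn about the tool's z in degrees, then the closure, from 0 (fully open) to 1 (shut). In form: [[dx, dy, dz, spin, jaw], ...]. A call has 1 to 20 rows; each row is the pose to reach, as a shift and turn from the pose commanded when the call began, along the tool's axes at that moment; what a row does not reach only later rows make up. A row lasts 1/12 s, in which the tool goes at most 41.7 mm and 7.16 degrees, less where a joint would pass 70% of its speed; a pose out of reach is approached as far as the arm can. A call with a gripper value outside its range is refused whole. The fingers move at their own pace and stop on an object; "newtons" is the grip in N (left out, the last holds). Time passes only in rows, so rows that repeat a pose let the fingers close. It gives the time, the measured TCP pose, the force and the opening at its end, in the units of the state.
- bot.get_obs(): the state, without advancing time (a new reading comes with each control period).
- bot.read_camera(name): name is "side" or "top"; returns a dict with "frame" (420x560x3 uint8, red, green, blue), "z_map" (420x560 float32, m along the optical axis (not along the pixel's ray), 0 where there is no reading), "fov_y" (degrees; the focal length in pixels is half the picture's height over the tangent of half this angle, whatever the lens; pixels are square), "cx", "cy" (the principal point, pixels), "distortion" ([k1, k2, p1, p2, k3] as OpenCV has them; the pictures are not rectified), "R" (3x3) and "t" (3): a world point X has camera coordinates R X + t. Camera axes: x right, y down, z forward; pixel columns grow to the right and rows downward; lengths in m; the calibration is good to about 2 mm. A picture is of the moment at which its call begins.
- bot.hand_in(): hands the job in, once; it reports no verdict.
The state is a dict: "t": time; "q": joint angles; "joint_vel": joint speeds; "joint_torque": joint torques, N m; "eef_pos": TCP position; "tool_rot": TCP orientation; "contact_force": force on the tool from outside, world axes, zero at the start; "torque": the same for the moment, N m; "gripper_width": opening from 0.0 (shut) to 1.0 (fully open).
Only numpy, scipy, OpenCV 4.12 (cv2) and the standard library are available. Lean on these libraries where they do the work, as an engineer would, in place of code of your own. Each camera call takes 0.05 s, during which the arm holds its last target.

## Working session

There is one attempt and no reset: what is moved stays moved. The work goes in short steps, Python scripts to look and compute and a tool call to move; the robot and the scene stay as the last step left them, time stands still between calls to the robot, and variables do not carry over. Pictures are saved under pics/ and viewed, and the job is handed in when it is done.

Besides the shell and the picture viewer there is one more tool, called after "Request:" as a command line: name --pt "numbers of a row" for each row, then --argument value for the rest. step_arm: Moves the arm, as the interface text tells. Its arguments: {"type":"object","properties":{"targets":{"type":"array"},"newtons":{"type":"number"}},"required":["targets"]}

```bash
ls; mkdir -p pics; cat > h.py <<'E'
import numpy as np, cv2, pickle
from station import bot
def cap(n):
    c=bot.read_camera(n); pickle.dump(c,open(f'{n}.pkl','wb')); return c
def load(n): return pickle.load(open(f'{n}.pkl','rb'))
def K(c):
    f=c['frame'].shape[0]/2/np.tan(np.radians(c['fov_y'])/2)
    return np.array([[f,0,c['cx']],[0,f,c['cy']],[0,0,1.]])
def world(c):
    h,w=c['z_map'].shape
    u,v=np.meshgrid(np.arange(w),np.arange(h))
    p=cv2.undistortPoints(np.stack([u,v],-1).reshape(-1,1,2).astype(float),K(c),np.array(c['distortion'])).reshape(h,w,2)
    z=c['z_map'].astype(float)
    P=np.concatenate([p*z[...,None],z[...,None]],-1)
    W=(P-np.array(c['t']))@np.array(c['R'])
    W[z==0]=np.nan
    return W
def proj(c,X):
    r,_=cv2.Rodrigues(np.array(c['R'],float))
    return cv2.projectPoints(np.atleast_2d(np.array(X,float)),r,np.array(c['t'],float),K(c),np.array(c['distortion']))[0].reshape(-1,2)
def save(img,name,s=1):
    cv2.imwrite(f'pics/{name}.png',cv2.resize(img[...,::-1],None,fx=s,fy=s,interpolation=cv2.INTER_CUBIC))
E
python3 - <<'E'
from h import *
for n in('side','top'):
    c=cap(n); save(c['frame'],n+'0',1.4); print(n,c['fov_y'],c['cx'],c['cy'],c['distortion'],-np.array(c['R']).T@c['t'])
o=bot.get_obs(); print(o)
E
```

```text
pics
side 53.61157884673287 279.6757738288729 211.3256012953763 [0.00965417 0.         0.         0.         0.        ] [0.28228807 0.89768553 0.64278022]
top 53.510725544400195 273.7948666865379 212.5561169340109 [0.01612579 0.         0.         0.         0.        ] [ 0.21629868 -0.01228266  1.31825059]
{'t': 0.1, 'q': array([ 1.2179136 ,  0.47770372,  0.02234188,  1.55632814, -0.01150469,
        1.10932344, -0.08308542]), 'joint_vel': array([-0.00059977, -0.00183197, -0.00079558, -0.00215606,  0.00126263,
        0.00014401, -0.00047922]), 'joint_torque': array([ 4.73784108e-03, -5.97756457e+01,  1.61322344e+00, -2.81953919e+01,
        1.27287905e-02,  4.95780056e-03, -1.65163993e-05]), 'eef_pos': array([ 0.16345773, -0.65440117,  0.25244242]), 'tool_rot': array([-4.56995793e-04,  7.88155178e-01, -6.15476034e-01, -6.77564234e-04]), 'contact_force': array([0.36684175, 0.35904759, 0.30141742]), 'torque': array([ 0.03246278,  0.0111289 , -0.01518578]), 'gripper_width': 0.9980794273846416}
```

View pics/side0.png

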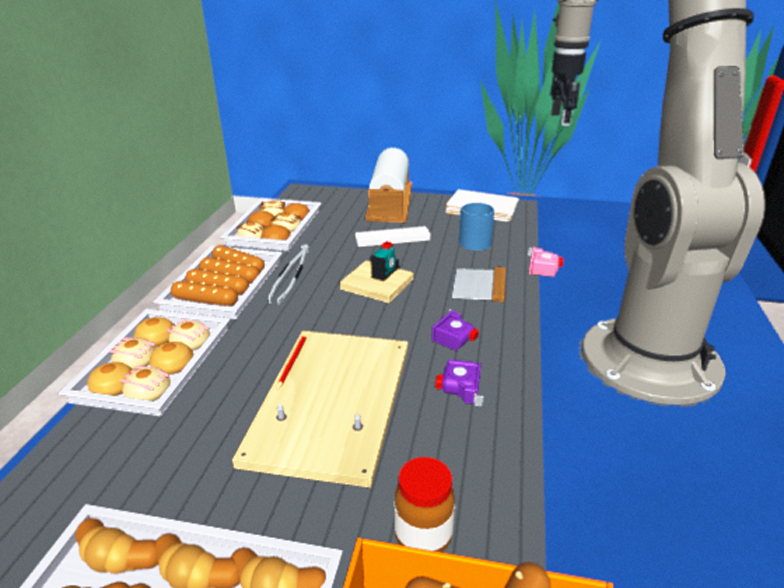

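View pics/top0.png

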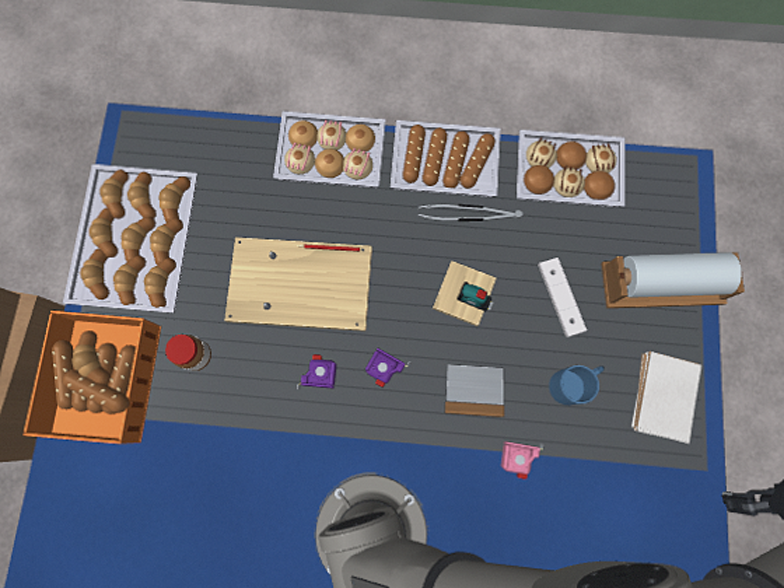

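The top picture (pixels in the 784-wide view) shows the shelf around (298,284), with pins at (272,256) and (267,306). The white bar with two holes is at (561,296), and the teal tape is on the offcut at (474,295). The purple tapes at (320,372) and (383,366) and the pink one at (520,458) are decoys. The white roll and the board aren't bars with holes. Next I'll enlarge and measure.

```bash
python3 - <<'E'
from h import *
c=load('top'); s=load('side')
a=c['frame'][170:250,300:430]; b=s['frame'][155:220,235:315]
save(a,'crop_top',5.5); save(b,'crop_side',8)
save(c['frame'][160:245,150:275],'crop_shelf',6)
W=world(c)
for n,(u,v) in dict(tab=(300,255),shelf=(215,210),stopm=(401,212),offcut=(326,195),tapetop=(338,205),mug=(410,274),jar=(130,250)).items():
    print(n,W[v,u].round(4))
E
```

```text
tab [ 0.3799 -0.0774 -0.0004]
shelf [0.4974 0.2053 0.0194]
stopm [ 0.5439 -0.3877  0.0162]
offcut [ 0.5782 -0.1454  0.0192]
tapetop [ 0.5337 -0.178   0.0768]
mug [ 0.3509 -0.424   0.0018]
jar [0.3377 0.4232 0.1069]
```

View pics/crop_top.png

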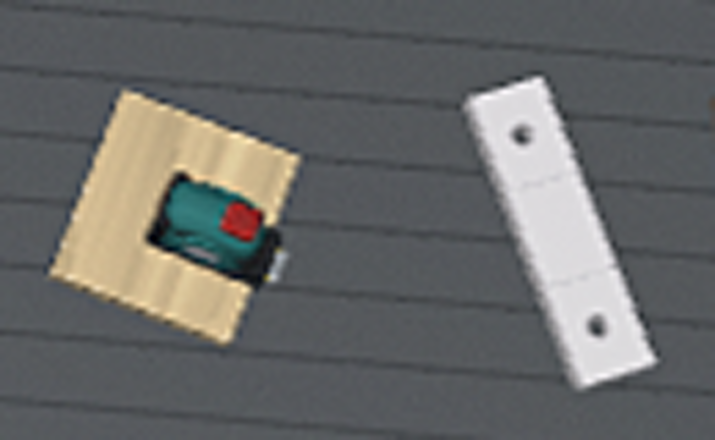

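View pics/crop_side.png

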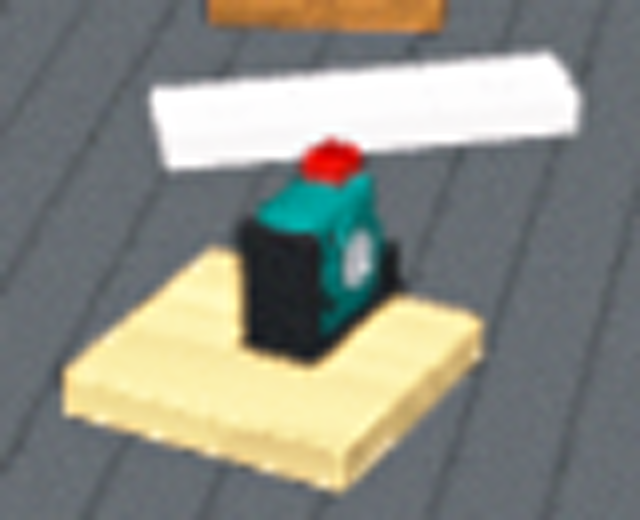

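View pics/crop_shelf.png

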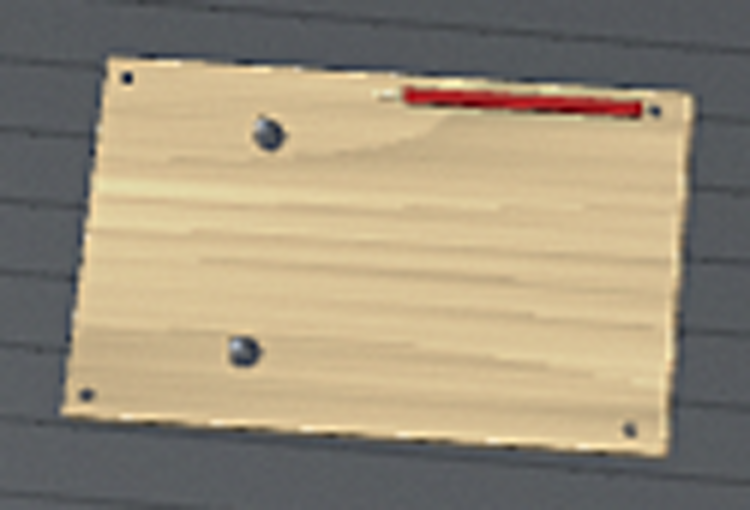

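The crops confirm the bar has two holes, so it is the stop. The teal case has its hook over the offcut's edge at right, around crop px (278,265), so the blade points to image right, which is -y. Next I'll fit the poses.

```bash
cat > fit.py <<'E'
from h import *
from scipy.optimize import minimize
import sys
def box(cx,cy,yaw,lx,ly,z0,z1):
    a=np.array([[sx*lx/2,sy*ly/2] for sx in(-1,1) for sy in(-1,1)])
    R=np.array([[np.cos(yaw),-np.sin(yaw)],[np.sin(yaw),np.cos(yaw)]])
    xy=a@R.T+[cx,cy]
    return np.vstack([np.c_[xy,np.full(4,z)] for z in(z0,z1)])
def render(c,X,roi,ss=8):
    u0,v0,u1,v1=roi
    p=proj(c,X); p=(p-[u0,v0]+.5)*ss-.5
    h=cv2.convexHull(p.astype(np.float32)).reshape(-1,2)
    m=np.zeros(((v1-v0)*ss,(u1-u0)*ss),np.uint8)
    cv2.fillPoly(m,[np.round(h*16).astype(np.int32)],255,shift=4)
    return cv2.resize(m,(u1-u0,v1-v0),interpolation=cv2.INTER_AREA)/255.
def fit(views,p0,model,step):
    # views: list of (c,soft,roi)
    def cost(p): return sum(((render(c,model(p),r)-s)**2).sum() for c,s,r in views)
    best=None;p=np.array(p0,float);step=np.array(step,float)
    for k in range(3):
        sim=np.vstack([p]+[p+step*(np.arange(len(p))==i) for i in range(len(p))])
        r=minimize(cost,p,method='Nelder-Mead',options=dict(initial_simplex=sim,xatol=1e-5,fatol=1e-3)); p=r.x; step=step/2*np.random.choice([-1,1],len(p))
    return p,r.fun
def soft(f,lo,hi): return np.clip((f.astype(float)-lo)/(hi-lo),0,1)
E
python3 - <<'E'
from fit import *
t=load('top');s=load('side')
res={}
# wood mask: r-b large
def woods(c): 
    f=c['frame'].astype(float); return soft(f[...,0]-0*f[...,2],80,190)
def show(c,pts): print(c['frame'][pts[1],pts[0]])
for q in[(215,210),(180,230),(326,190),(401,212),(405,220),(300,255)]: show(t,q)
for q in[(230,270),(220,300),(285,165),(260,200),(270,168)]: show(s,q)
def report(n,v,p0,m,st):
    p,f=fit(v,p0,m,st); print(n,p.round(4),f); return p
# roi
rt=(155,163,272,240); rs=(160,230,300,350)
vt=(t,woods(t)[rt[1]:rt[3],rt[0]:rt[2]],rt); vs=(s,woods(s)[rs[1]:rs[3],rs[0]:rs[2]],rs)
ms=lambda p:box(p[0],p[1],p[2],.2,.32,0,.018)
for nm,v in(('t',[vt]),('s',[vs]),('both',[vt,vs])): report('shelf '+nm,v,[.5,.22,0],ms,[.01,.01,.03])
def wh(c):
    f=c['frame'].astype(float); return soft(f.min(-1),90,195)
rt=(380,178,422,245); rs=(248,158,312,178)
vt=(t,wh(t)[rt[1]:rt[3],rt[0]:rt[2]],rt); vs=(s,wh(s)[rs[1]:rs[3],rs[0]:rs[2]],rs)
ms=lambda p:box(p[0],p[1],p[2],.18,.044,0,.016)
for nm,v in(('t',[vt]),('s',[vs]),('both',[vt,vs])): report('stop '+nm,v,[.54,-.388,.35],ms,[.01,.01,.1])
rt=(305,180,360,238)
vt=(t,woods(t)[rt[1]:rt[3],rt[0]:rt[2]],rt)
W=world(t)
# holes,dark
print(W[205,336:342],)
E
```

```text
[212 189 146]
[154 136 103]
[197 176 137]
[219 218 220]
[208 207 211]
[72 75 80]
[251 240 173]
[253 244 182]
[255 254 254]
[250 236 170]
[254 253 253]
shelf t [0.5265 0.2152 0.0222] 131.98313541199983
shelf s [0.5251 0.2147 0.0196] 608.1033783573387
shelf both [0.5253 0.2147 0.0197] 744.1351817641656
stop t [ 0.5477 -0.3907  0.3958] 19.443722273223017
stop s [ 0.5446 -0.3928  0.3852] 40.35198079231692
stop both [ 0.5469 -0.3906  0.3962] 68.74896060384938
[[ 0.53237077 -0.17153248  0.07997825]
 [ 0.53352905 -0.17503022  0.07649307]
 [ 0.53372171 -0.17803991  0.07679033]
 [ 0.53469551 -0.18146312  0.07403451]
 [ 0.53415482 -0.18408052  0.0771965 ]
 [ 0.53726203 -0.18868792  0.06612208]]
```

```bash
python3 - <<'E'
from fit import *
t=load('top');s=load('side')
def lin(c,roi,a,b):
    u0,v0,u1,v1=roi; f=c['frame'][v0:v1,u0:u1].astype(float); a=np.array(a,float);b=np.array(b,float)
    return np.clip((f-a)@(b-a)/((b-a)@(b-a)),0,1)
print(s['frame'][300,150],s['frame'][215,230],s['frame'][150,240])
bg_s=s['frame'][225:235,225:240].reshape(-1,3).mean(0); 
def rep(n,vs,p0,m,st):
    for k,v in vs.items():
        p,f=fit(v,p0,m,st); print(n,k,p.round(4),round(f,1))
    return p
bt=[70,73,78]
rt=(155,163,272,240); rs=(160,230,300,350)
vt=(t,lin(t,rt,bt,[200,178,138]),rt); vs=(s,lin(s,rs,bg_s,[245,230,165]),rs)
P=rep('shelf',dict(t=[vt],s=[vs],b=[vt,vs]),[.526,.215,.02],lambda p:box(p[0],p[1],p[2],.2,.32,0,.018),[.005,.005,.02])
rt=(305,180,360,238);rs=(238,180,300,222)
vt=(t,lin(t,rt,bt,[197,176,137]),rt); vs=(s,lin(s,rs,bg_s,[245,230,165]),rs)
rep('offcut',dict(t=[vt],s=[vs]),[.54,-.155,.3],lambda p:box(p[0],p[1],p[2],.11,.12,0,.018),[.005,.005,.1])
# pins: darkness blobs
for nm,c,u0,v0,u1,v1 in(('t1',t,188,174,202,190),('t2',t,183,211,198,226),('s1',s,194,284,208,304),('s2',s,248,291,264,312)):
    g=c['frame'][v0:v1,u0:u1].astype(float); print(nm); print((g[...,0]-g[...,2]).astype(int))
E
```

```text
[87 91 97] [104 107 115] [ 99 105 112]
shelf t [0.5257 0.2147 0.0198] 232.9
shelf s [0.5253 0.2144 0.0191] 210.9
shelf b [0.5257 0.2144 0.0221] 446.1
offcut t [ 0.5378 -0.165  -0.3262] 407.8
offcut s [ 0.5371 -0.1696 -0.3009] 235.1
t1
[[ 66  66  65  65  66  64  66  65  66  67  65  65  64  64]
 [ 65  66  65  65  66  66  65  65  66  65  65  67  66  65]
 [ 64  62  64  65  65  63  65  63  65  66  64  64  64  65]
 [ 64  64  65  65  65  67  64  65  64  65  63  64  64  63]
 [ 64  64  63  64  66  67  67  66  65  65  64  64  65  63]
 [ 64  63  65  67  73  43  47  70  71  67  66  65  65  66]
 [ 66  66  66  70  36 -15 -17   6  44  67  67  65  65  66]
 [ 65  64  65  71  39  -6 -15 -12 -18  65  70  67  67  66]
 [ 65  64  65  71  30 -10  -9  -8 -15  20  61  66  66  66]
 [ 64  65  66  70  40  -7 -13 -10 -20  40  66  67  65  65]
 [ 64  63  65  67  70  28 -17 -24  17  63  67  66  65  66]
 [ 65  65  66  66  67  71  54  49  66  68  68  63  62  62]
 [ 65  65  65  63  60  62  63  65  63  63  62  60  59  59]
 [ 63  61  60  62  63  64  62  63  63  64  62  61  62  62]
 [ 64  66  65  64  63  64  64  64  63  
[... 2923 characters left out ...]
  24  88  84  78  74  76  80]
 [ 74  74  73  86  89  22 -14 -15 -14  -5  77  86  80  77  78  83]
 [ 70  68  77  90  64  -8 -16 -13 -15 -17  12  86  79  73  78  82]
 [ 74  74  82  87  26 -16 -16 -17 -15 -15  -6  70  82  78  80  80]
 [ 72  73  85  86  20 -18 -20 -15 -14 -16  12  88  79  79  82  80]
 [ 74  76  84  90  63   3 -10 -14 -11   6  63  90  80  82  80  83]
 [ 69  78  85  82  89  72  57  45  56  79  87  76  78  82  79  85]
 [ 73  83  83  84  81  86  85  89  87  87  76  79  80  80  84  83]
 [ 76  81  82  80  80  81  82  82  79  80  80  79  78  83  82  84]
 [ 80  86  85  80  83  83  80  78  82  79  76  77  79  85  80  84]
 [ 84  84  82  83  81  83  82  84  79  80  80  81  84  81  86  84]]
```

```bash
cat > pins.py <<'E'
from fit import *
th=np.linspace(0,2*np.pi,32,endpoint=False); circ=lambda x,y,r,z:np.c_[x+r*np.cos(th),y+r*np.sin(th),np.full(32,z)]
def pinr(c,x,y,rd,roi,h=.024,rt=.003):
    a=render(c,np.vstack([circ(x,y,.005,.018),circ(x,y,.005,.018+h-.005),circ(x,y,rt,.018+h)]),roi)
    b=render(c,np.vstack([circ(x,y,rd,.018),circ(x,y,rd,.0195)]),roi)
    return np.maximum(a,b)
def fitpin(t,s,rot,ros,p0):
    vs=[]
    for c,r in((t,rot),(s,ros)):
        if c is None: continue
        u0,v0,u1,v1=r; g=c['frame'][v0:v1,u0:u1].astype(float); d=g[...,0]-g[...,2]
        vs.append((c,np.clip((np.median(d)-d)/(np.median(d)+14),0,1),r))
    cost=lambda p:sum(((pinr(c,p[0],p[1],p[2],r)-m)**2).sum() for c,m,r in vs)
    sim=np.array([p0,[p0[0]+.004,*p0[1:]],[p0[0],p0[1]+.004,p0[2]],[*p0[:2],p0[2]+.002]])
    r=minimize(cost,p0,method='Nelder-Mead',options=dict(initial_simplex=sim,xatol=1e-5,fatol=1e-4)); return r.x,r.fun
E
python3 - <<'E'
from pins import *
t=load('top');s=load('side'); W=world(s)
R=[((188,174,202,190),(194,284,208,304)),((183,211,198,226),(248,291,264,312))]
Wt=world(t)
for (a,b),g in zip(R,((182,194),(218,190))):
    p0=[*Wt[g][:2],.008]; print(p0)
    for tt,ss in((t,s),(t,None),(None,s)):
        p,f=fitpin(tt,ss,a,b,p0); print(p.round(4),round(f,2))
E
```

```text
[np.float64(0.5800177203533337), np.float64(0.2810387562537934), 0.008]
[0.583  0.2829 0.007 ] 3.19
[0.5835 0.2823 0.0077] 0.24
[0.5829 0.2832 0.0065] 1.95
[np.float64(0.4603973101032874), np.float64(0.2767360537446274), 0.008]
[0.4632 0.2805 0.007 ] 4.16
[0.4637 0.2801 0.0078] 0.23
[0.4632 0.2813 0.0065] 2.35
```

```bash
python3 - <<'E'
from h import *
print([a for a in dir(bot) if a[0]!='_'],bot.tip_reach)
t=load('top');W=world(t);s=load('side');V=world(s)
for nm,A in(('top',W),('side',V)):
    P=A.reshape(-1,3);P=P[~np.isnan(P).any(1)]
    m=(P[:,0]>.3)&(P[:,0]<.72)&(P[:,1]>-.8)&(P[:,1]<-.2)&(P[:,2]>.03)
    P=P[m]
    H,_,_=np.histogram2d(P[:,0],P[:,1],bins=[np.arange(.3,.74,.04),np.arange(-.8,-.19,.04)])
    Z=np.zeros(H.shape)
    for x,y,z in P:
        i=int((x-.3)/.04);j=int((y+.8)/.04)
        if i<Z.shape[0] and j<Z.shape[1]: Z[i,j]=max(Z[i,j],z)
    print(nm);print('cols y',np.arange(-.8,-.2,.04).round(2));print('rows x from .3');print((Z*1000).astype(int))
E
```

```text
['PlanningError', 'get_obs', 'hand_in', 'read_camera', 'tip_reach'] 0.022
top
cols y [-0.8  -0.76 -0.72 -0.68 -0.64 -0.6  -0.56 -0.52 -0.48 -0.44 -0.4  -0.36
 -0.32 -0.28 -0.24 -0.2 ]
rows x from .3
[[  0   0   0  32  30  31   0   0  98  95  95   0   0   0   0]
 [  0   0   0  31  31  30   0   0  93  93  97   0   0   0   0]
 [  0   0   0  31  30  32   0   0  76  92  86   0   0   0   0]
 [  0   0   0   0   0   0   0   0   0   0   0   0   0   0   0]
 [  0   0   0   0   0   0   0   0   0   0   0   0   0   0  42]
 [  0   0   0   0   0   0   0   0   0   0   0   0   0   0  89]
 [  0 112 116 120 124 124 127 127   0   0   0   0   0   0   0]
 [  0 126 128 129 129 129 129 126   0   0   0   0   0   0   0]
 [  0 126 125 125 124 118 114 111   0   0   0   0   0   0   0]
 [  0  83   0   0   0   0   0   0   0   0   0   0   0   0   0]]
side
cols y [-0.8  -0.76 -0.72 -0.68 -0.64 -0.6  -0.56 -0.52 -0.48 -0.44 -0.4  -0.36
 -0.32 -0.28 -0.24 -0.2 ]
rows x from .3
[[  0   0   0   0   0   0   0   0  91  93  92  76   0   0   0]
 [  0   0   0   0   0   0   0   0  89  92  93   0   0   0   0]
 [  0   0   0   0   0   0   0   0  59  91  54   0   0   0   0]
 [  0   0   0   0   0   0   0   0   0   0   0   0   0   0   0]
 [  0   0   0   0   0   0   0   0   0   0   0   0   0   0  39]
 [  0   0   0   0   0   0   0  81   0   0   0   0   0   0  88]
 [  0 108 113 117 118 122 122 124   0   0   0   0   0   0   0]
 [  0 123 126 125 125 125 125 127  90   0   0   0   0   0   0]
 [  0 120 122 123 119 116 110 109   0   0   0   0   0   0   0]
 [  0   0   0   0   0   0   0   0   0   0   0   0   0   0   0]]
```

```bash
cat >> h.py <<'E'
from scipy.spatial.transform import Rotation as Ro
def st():
    o=bot.get_obs(); w,x,y,z=o['tool_rot']; return o,Ro.from_quat([x,y,z,w]).as_matrix(),np.array(o['eef_pos'])
def go(pos,jawang=None):
    """pos world target; jawang: desired world angle (deg) of jaw axis (mod 180)"""
    o,R,p=st(); d=R.T@(np.array(pos)-p)*1000
    a=np.degrees(np.arctan2(R[1,0],R[0,0])); sp=0
    if jawang is not None: sp=-((jawang-a+90)%180-90)
    print('t',round(o['t'],2),'pos',p.round(4),'jaw',round(a,2),'tilt z',R[:,2].round(4),'w',round(o['gripper_width'],3),'F',o['contact_force'].round(1),'-> d',d.round(1),'spin',round(sp,2),'q7',o['q'][6].round(2))
E
python3 -c "
from h import *
import numpy as np
go([.547,-.3908,.13],np.degrees(.395)+90)
go([.547,-.3908,.025])
go([.5233,.2817,.09])"
```

```text
t 0.1 pos [ 0.1635 -0.6544  0.2524] jaw -75.97 tilt z [-5.0e-04  1.6e-03 -1.0e+00] w 0.998 F [0.4 0.4 0.3] -> d [-162.6 -436.   122.7] spin -8.6 q7 -0.08
t 0.1 pos [ 0.1635 -0.6544  0.2524] jaw -75.97 tilt z [-5.0e-04  1.6e-03 -1.0e+00] w 0.998 F [0.4 0.4 0.3] -> d [-162.4 -436.   227.7] spin 0 q7 -0.08
t 0.1 pos [ 0.1635 -0.6544  0.2524] jaw -75.97 tilt z [-5.0e-04  1.6e-03 -1.0e+00] w 0.998 F [0.4 0.4 0.3] -> d [-820.7 -576.   163.7] spin 0 q7 -0.08
```

Request:
step_arm --pt "-163 -436 0 -8.6 0.2" --pt "-163 -436 0 -8.6 0.2" --pt "-163 -436 0 -8.6 0.2" --pt "-163 -436 0 -8.6 0.2" --pt "-163 -436 0 -8.6 0.2" --pt "-163 -436 0 -8.6 0.2" --pt "-163 -436 0 -8.6 0.2" --pt "-163 -436 0 -8.6 0.2" --pt "-163 -436 0 -8.6 0.2" --pt "-163 -436 0 -8.6 0.2" --pt "-163 -436 0 -8.6 0.2" --pt "-163 -436 0 -8.6 0.2" --pt "-163 -436 100 -8.6 0.2" --pt "-163 -436 120 -8.6 0.2" --pt "-163 -436 150 -8.6 0.2" --pt "-163 -436 170 -8.6 0.2" --pt "-163 -436 170 -8.6 0.2" --newtons 40

```text
t: 1.52
eef_pos: [0.5418, -0.3879, 0.0746]
tool_rot: [0.0, 0.832, -0.554, -0.007]
contact_force: [-1.1, 1.3, -1.2]
gripper_width: 0.802
```

```bash
python3 -c "
from h import *
go([.547,-.3908,.025],np.degrees(.395)+90)
for n in('top','side'): cap(n)
t=load('top');s=load('side')
save(np.hstack([t['frame'][160:260,330:450],s['frame'][110:210,230:350]]),'g1',3.3)"
```

```text
t 1.52 pos [ 0.5418 -0.3879  0.0746] jaw -67.35 tilt z [-0.0124  0.0076 -0.9999] w 0.802 F [-1.1  1.3 -1.2] -> d [ 5.2 -4.1 49.5] spin 0.02 q7 -0.73
```

View pics/g1.png

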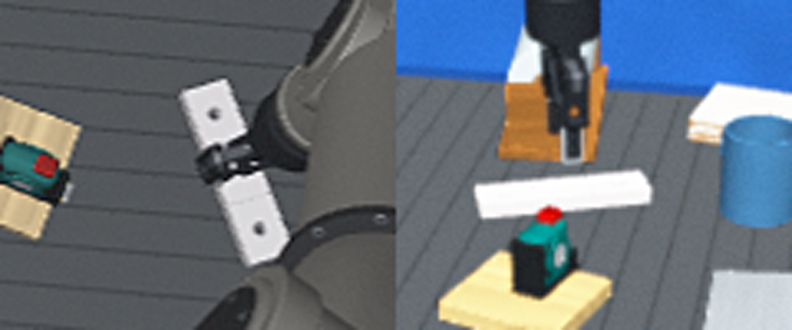

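The gripper straddles the bar near its middle, around px (235,160) in the left half. It hadn't settled yet, so I'll let it settle while descending.

Request:
step_arm --pt "0 0 15 0 0.2" --pt "0 0 30 0 0.2" --pt "0 0 40 0 0.2" --pt "0 0 40 0 0.2" --pt "0 0 40 0 0.2"

```text
t: 2.03
eef_pos: [0.5469, -0.391, 0.0432]
tool_rot: [0.0, 0.832, -0.555, -0.0]
contact_force: [0.1, 0.3, 0.4]
gripper_width: 0.802
```

```bash
python3 -c "
from h import *
go([.547,-.3908,.025],np.degrees(.395)+90)"
```

```text
t 2.03 pos [ 0.5469 -0.391   0.0432] jaw -67.38 tilt z [-5.e-04  3.e-04 -1.e+00] w 0.802 F [0.1 0.3 0.4] -> d [-0.2 -0.1 18.2] spin -0.01 q7 -0.74
```

Request:
step_arm --pt "0 0 9 0 0.2" --pt "0 0 18 0 0.2" --pt "0 0 18 0 0.2" --pt "0 0 18 0 0.6" --pt "0 0 18 0 0.7" --pt "0 0 18 0 0.7" --pt "0 0 18 0 0.7" --pt "0 0 18 0 0.7" --newtons 50

```text
t: 2.7
eef_pos: [0.5474, -0.3912, 0.0257]
tool_rot: [-0.0, 0.832, -0.555, 0.0]
contact_force: [0.4, 0.3, 1.4]
gripper_width: 0.498
```

Request:
step_arm --pt "0 0 -10 0 0.7" --pt "0 0 -40 0 0.7" --pt "0 0 -80 0 0.7" --pt "0 0 -125 0 0.7" --pt "0 0 -125 0 0.7" --pt "0 0 -125 0 0.7"

```text
t: 3.2
eef_pos: [0.549, -0.3924, 0.1548]
tool_rot: [-0.0, 0.832, -0.555, 0.004]
contact_force: [-0.2, -0.1, -2.2]
gripper_width: 0.499
```

```bash
python3 -c "
from h import *
go([.5233,.2817,.15],np.degrees(.020)+90)
for n in('top','side'): cap(n)
t=load('top');s=load('side')
save(np.hstack([t['frame'][150:270,310:450],s['frame'][90:210,230:370]]),'g2',2.8)"
```

```text
t 3.2 pos [ 0.549  -0.3924  0.1548] jaw -67.39 tilt z [ 0.0063 -0.004  -1.    ] w 0.499 F [-0.2 -0.1 -2.2] -> d [-632.2 -235.4    1.9] spin 21.46 q7 -0.72
```

View pics/g2.png

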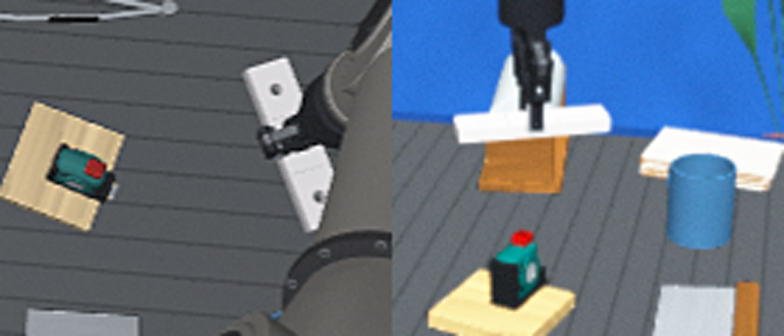

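The bar is held at its middle and level. I'll carry it over the pins.

Request:
step_arm --pt "-632 -235 -10 21.5 0.7" --pt "-632 -235 -10 21.5 0.7" --pt "-632 -235 -10 21.5 0.7" --pt "-632 -235 -10 21.5 0.7" --pt "-632 -235 -10 21.5 0.7" --pt "-632 -235 -10 21.5 0.7" --pt "-632 -235 -10 21.5 0.7" --pt "-632 -235 -10 21.5 0.7" --pt "-632 -235 -10 21.5 0.7" --pt "-632 -235 -10 21.5 0.7" --pt "-632 -235 -10 21.5 0.7" --pt "-632 -235 -10 21.5 0.7" --pt "-632 -235 -10 21.5 0.7" --pt "-632 -235 -10 21.5 0.7" --pt "-632 -235 -10 21.5 0.7" --pt "-632 -235 -10 21.5 0.7" --pt "-632 -235 -10 21.5 0.7" --pt "-632 -235 -10 21.5 0.7" --pt "-632 -235 -10 21.5 0.7" --pt "-632 -235 -10 21.5 0.7"

```text
t: 4.97
eef_pos: [0.5205, 0.2805, 0.1588]
tool_rot: [0.002, 0.713, -0.701, 0.0]
contact_force: [0.5, -0.8, -1.3]
gripper_width: 0.497
```

```bash
python3 -c "
from h import *
go([.5233,.2817,.085],np.degrees(.020)+90)"
```

```text
t 4.97 pos [0.5205 0.2805 0.1588] jaw -88.97 tilt z [-0.0023 -0.0026 -1.    ] w 0.497 F [ 0.5 -0.8 -1.3] -> d [-1.3 -3.  73.8] spin -0.11 q7 -2.26
```

Request:
step_arm --pt "0 -1 30 0 0.7" --pt "0 -1 55 0 0.7" --pt "0 -1 74 0 0.7" --pt "0 -1 74 0 0.7" --pt "0 -1 74 0 0.7" --pt "0 -1 74 0 0.7"

```text
t: 5.47
eef_pos: [0.5228, 0.2819, 0.0872]
tool_rot: [-0.0, 0.713, -0.701, 0.0]
contact_force: [0.0, 0.2, -0.9]
gripper_width: 0.497
```

```bash
python3 -c "
from h import *
go([.5233,.2817,.043],np.degrees(.020)+90)
for n in('top','side'): cap(n)
t=load('top');s=load('side')
save(np.hstack([t['frame'][150:270,150:290],s['frame'][210:330,170:310]]),'g3',2.8)
save(s['frame'][250:330,180:290],'g3s',7)"
```

```text
t 5.47 pos [0.5228 0.2819 0.0872] jaw -88.96 tilt z [ 1.e-03  2.e-04 -1.e+00] w 0.497 F [ 0.   0.2 -0.9] -> d [ 0.3 -0.5 44.2] spin -0.11 q7 -2.28
```

View pics/g3.png

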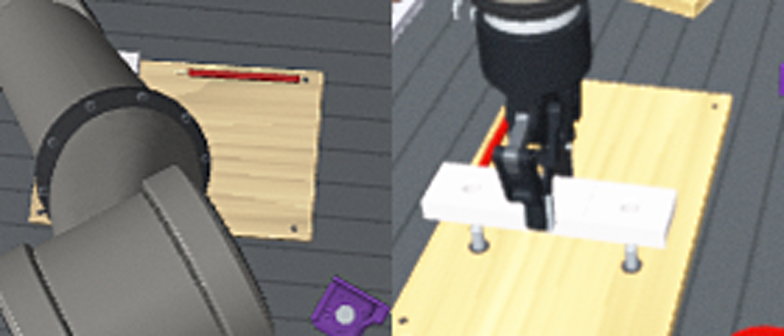

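View pics/g3s.png

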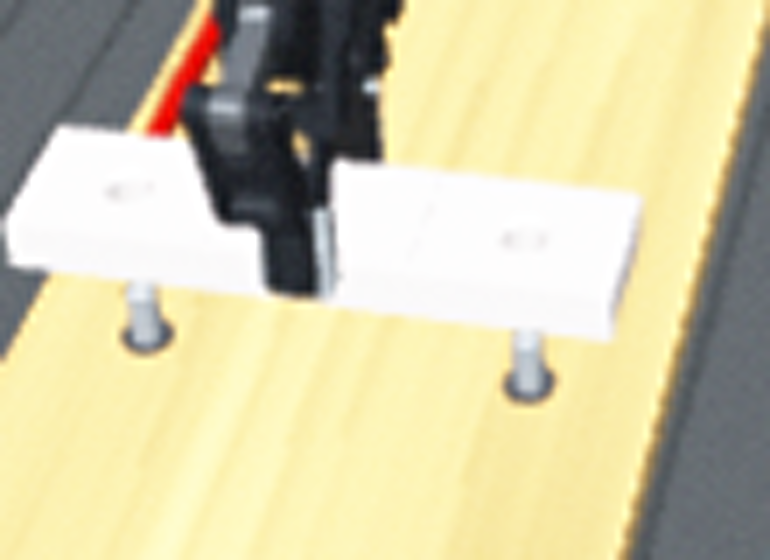

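```bash
cat > stopfit.py <<'E'
from fit import *
def stopfit(s,zb,p0,roi,gx,pinrows=True):
    u0,v0,u1,v1=roi; f=s['frame'][v0:v1,u0:u1].astype(float)
    m=np.clip((f[...,2]-190)/(252-190),0,1)  # blue: wood~172, table~110
    Wt=np.ones(m.shape); Wt[:,gx[0]-u0:gx[1]-u0]=0
    def pinmask():
        pass
    def model(p): return box(p[0],p[1],p[2],.18,.044,zb,zb+.016)
    # ignore pins below: where model=0 and pixel is greyish
    grey=(f[...,0]-f[...,2]<40)&(f[...,2]<235)&(f[...,2]>120)&(f[...,0]>115)
    def cost(p): return (Wt*(render(s,model(p),roi)-m)**2).sum()
    r=None;p=np.array(p0,float)
    for st in([.004,.004,.02],[-.002,.002,-.01],[.001,-.001,.005]):
        sim=np.vstack([p]+[p+np.array(st)*(np.arange(3)==i) for i in range(3)])
        r=minimize(cost,p,method='Nelder-Mead',options=dict(initial_simplex=sim,xatol=1e-5,fatol=1e-3));p=r.x
    return p,r.fun,m
E
python3 - <<'E'
from stopfit import *
s=load('side')
np.set_printoptions(linewidth=250)
for nm,c in(('L',(192,270,208,284)),('R',(248,278,264,292))):
    u0,v0,u1,v1=c; print(nm); print(s['frame'][v0:v1,u0:u1,1])
roi=(174,262,280,302)
for zb in(.0605,.0615,.0625):
    p,f,m=stopfit(s,zb,[.523,.2817,.02],roi,(205,230)); print(zb,p.round(4),round(f,2))
zb=.0615
for k in(-.06,.06):
    x=.5228+k*np.cos(.02);y=.2819+k*np.sin(.02)
    th=np.linspace(0,6.28,16)
    print('hole proj if at tcp',proj(s,[[x,y,zb+.016]]), 'pin top proj',proj(s,[[.5233+k,.2817+k*.02,.042]]))
E
```

```text
L
[[254 254 255 255 255 254 254 254 255 255 255 251 255 255 235 104]
 [253 253 253 253 253 253 253 253 254 254 255 254 255 255 255 174]
 [253 253 253 253 253 253 253 253 253 253 253 253 253 254 255 216]
 [253 253 253 253 253 253 254 254 253 253 253 253 253 254 255 237]
 [253 253 253 253 254 255 255 255 254 253 253 253 253 253 255 255]
 [253 253 253 254 255 254 253 253 253 252 253 253 253 253 254 255]
 [253 253 252 246 236 243 247 249 248 242 252 253 253 253 253 255]
 [253 253 249 231 225 241 246 249 248 247 252 253 253 253 253 255]
 [253 253 253 244 237 243 248 250 252 253 253 253 253 253 253 254]
 [253 253 253 253 253 252 253 253 253 253 253 253 253 253 253 253]
 [253 253 253 253 253 253 253 253 253 253 253 253 253 253 253 253]
 [253 253 253 253 253 253 253 253 253 253 253 253 253 253 253 253]
 [253 253 253 253 253 253 253 253 253 253 253 253 253 253 253 253]
 [251 252 252 252 252 252 253 253 253 253 253 253 253 253 253 253]]
R
[[253 253 253 253 253 253 253 253 253 253 253 253 253 253 253 253]
 [253 253 253 253 253 253 253 253 253 253 253 253 253 253 253 253]
 [253 253 253 253 253 2
[... 374 characters left out ...]
253]
 [253 253 253 253 253 253 253 253 253 253 253 253 253 253 253 253]
 [253 253 253 253 253 253 253 253 253 253 253 253 253 253 253 253]
 [253 253 253 253 253 253 253 253 253 253 253 253 253 253 253 253]
 [253 253 253 253 253 253 253 253 253 253 253 253 253 253 253 253]
 [251 251 252 252 252 253 253 253 253 253 253 253 253 253 253 253]
 [249 250 250 250 250 250 250 251 251 251 252 252 252 252 253 252]]
0.0605 [0.5237 0.2802 0.0178] 27.61
0.0615 [0.5233 0.2813 0.0185] 30.01
0.0625 [0.5227 0.2824 0.0195] 31.6
hole proj if at tcp [[254.18971227 283.00694467]] pin top proj [[254.62482581 295.96258724]]
hole proj if at tcp [[197.67886232 276.30025286]] pin top proj [[199.30303636 289.12648199]]
```

Request:
step_arm --pt "-0.5 0 8 0 0.7" --pt "-0.5 0 15 0 0.7" --pt "-0.5 0 19 0 0.7" --pt "-0.5 0 21 0 0.7" --pt "-0.5 0 23 0 0.7" --pt "-0.5 0 25 0 0.7" --pt "-0.5 0 25 0 0.7"

```text
t: 6.15
eef_pos: [0.5225, 0.2829, 0.0611]
tool_rot: [-0.0, 0.714, -0.7, 0.0]
contact_force: [2.1, -1.2, -2.6]
gripper_width: 0.501
```

```bash
python3 -c "
from h import *
go([.5233,.2817,.043],np.degrees(.020)+90)
s=cap('side')
save(s['frame'][250:330,180:290],'g4s',7)"
```

```text
t 6.15 pos [0.5225 0.2829 0.0611] jaw -88.9 tilt z [ 8.e-04 -2.e-04 -1.e+00] w 0.501 F [ 2.1 -1.2 -2.6] -> d [ 1.2 -0.7 18.1] spin -0.04 q7 -2.29
```

View pics/g4s.png

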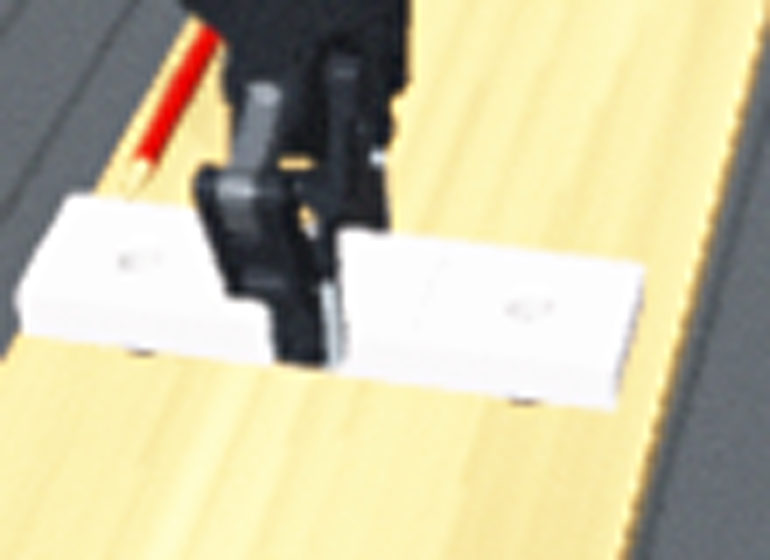

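The bar is partway down with low side forces. I'll ease it toward relief and continue.

Request:
step_arm --pt "0.3 -0.5 4 0 0.7" --pt "0.3 -0.5 8 0 0.7" --pt "0.3 -0.5 12 0 0.7" --pt "0.3 -0.5 15 0 0.7" --pt "0.3 -0.5 17 0 0.7" --pt "0.3 -0.5 18 0 0.7" --pt "0.3 -0.5 18 0 0.7"

```text
t: 6.78
eef_pos: [0.5225, 0.2828, 0.0436]
tool_rot: [0.0, 0.714, -0.7, 0.0]
contact_force: [1.1, -2.3, 3.5]
gripper_width: 0.5
```

```bash
python3 -c "
from h import *
go([.5233,.2817,.043],np.degrees(.020)+90)
s=cap('side')
save(s['frame'][250:330,180:290],'g5s',7)"
```

```text
t 6.78 pos [0.5225 0.2828 0.0436] jaw -88.89 tilt z [ 0.e+00 -3.e-04 -1.e+00] w 0.5 F [ 1.1 -2.3  3.5] -> d [ 1.1 -0.8  0.6] spin -0.03 q7 -2.3
```

View pics/g5s.png

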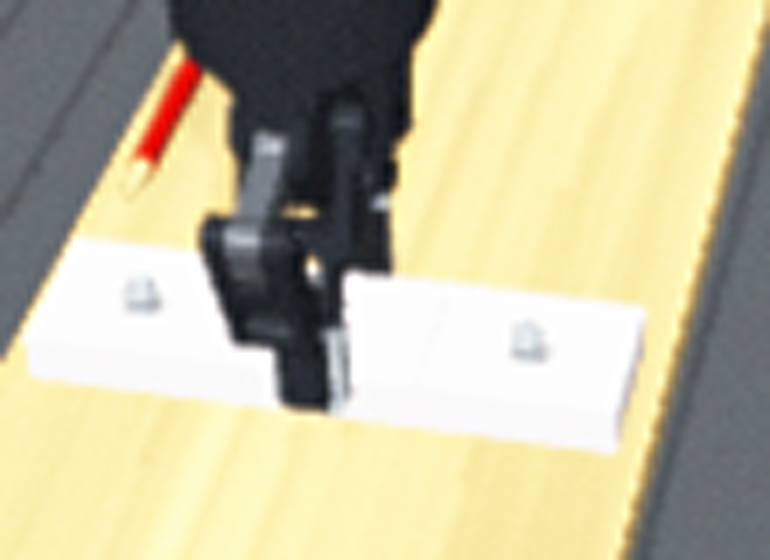

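Both pins protrude through the bar, and the TCP height puts its underside at 0.0179 m. I'll press lightly, release and lift away.

Request:
step_arm --pt "0 0 1 0 0.7" --pt "0 0 1.5 0 0.7" --pt "0 0 1 0 0.3" --pt "0 0 0 0 0.2" --pt "0 0 0 0 0.2" --pt "0 0 0 0 0.2" --pt "0 0 -15 0 0.2" --pt "0 0 -40 0 0.2" --pt "0 0 -80 0 0.2" --pt "0 0 -120 0 0.2" --pt "0 0 -160 0 0.2"

```text
t: 7.75
eef_pos: [0.5217, 0.2828, 0.2044]
tool_rot: [0.001, 0.714, -0.7, -0.0]
contact_force: [1.3, 1.2, -0.2]
gripper_width: 0.8
```

Request:
step_arm --pt "260 0 -20 30 0.2" --pt "260 0 -20 30 0.2" --pt "260 0 -20 30 0.2" --pt "260 0 -20 30 0.2" --pt "260 0 -20 30 0.2" --pt "260 0 -20 30 0.2" --pt "260 0 -20 30 0.2"

```text
t: 8.33
eef_pos: [0.5271, 0.0153, 0.2236]
tool_rot: [-0.001, -0.505, 0.863, -0.001]
contact_force: [0.9, -0.0, -0.8]
gripper_width: 0.803
```

```bash
python3 -c "
from h import *
go([.5233,.2817,.043],np.degrees(.020)+90)
s=cap('side');t=cap('top')
save(s['frame'][140:350,160:330],'g6s',3.5)
save(t['frame'][150:260,150:370],'g6t',3.5)"
```

```text
t 8.33 pos [0.5271 0.0153 0.2236] jaw -119.37 tilt z [ 1.0e-04 -3.2e-03 -1.0e+00] w 0.803 F [ 0.9 -0.  -0.8] -> d [-230.8  134.3  179.7] spin -30.51 q7 -2.24
```

View pics/g6s.png

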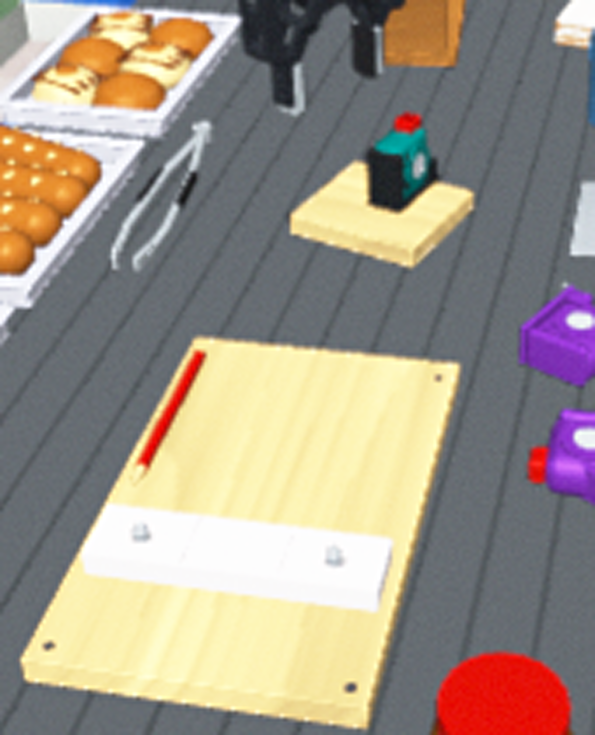

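View pics/g6t.png

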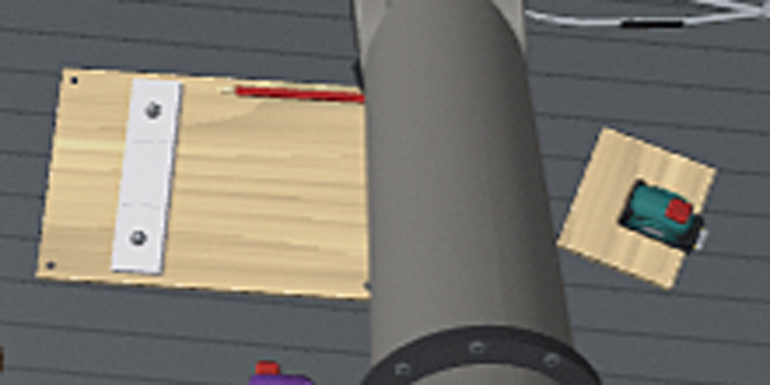

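```bash
python3 - <<'E'
from stopfit import *
import pickle
s=load('side');t=load('top')
p,f,m=stopfit(s,.018,[.523,.2817,.02],(176,278,280,318),(100,101)); print('stop side',p.round(4),round(f,1))
def lin(c,roi,a,b):
    u0,v0,u1,v1=roi; g=c['frame'][v0:v1,u0:u1].astype(float); a=np.array(a,float);b=np.array(b,float)
    return np.clip((g-a)@(b-a)/((b-a)@(b-a)),0,1)
rt=(178,165,206,235); vt=(t,lin(t,rt,[200,178,138],[219,218,220]),rt)
p,f=fit([vt],[.523,.2817,.02],lambda p:box(p[0],p[1],p[2],.18,.044,.018,.034),[.004,.004,.02]); print('stop top',p.round(4),round(f,1))
# tape
def tm(c,roi,lo,hi):
    u0,v0,u1,v1=roi; g=c['frame'][v0:v1,u0:u1].astype(float)
    m=1-np.clip((g[...,0]-lo)/(hi-lo),0,1); red=(g[...,0]-g[...,1]>80); m[red]=1
    return m
rt=(322,196,360,228); rs=(260,168,292,204)
M=tm(t,rt,45,62); print((M*9).astype(int)); 
S=tm(s,rs,60,85); print((S*9).astype(int))
pickle.dump((rt,M,rs,S),open('tm.pkl','wb'))
def mod(p): 
    ang=p[2]; return np.vstack([box(p[0],p[1],ang,.072,.036,.018,.080),[[p[0]+d*np.cos(ang)-e*np.sin(ang),p[1]+d*np.sin(ang)+e*np.cos(ang),.088] for d in(-.002,.018) for e in(-.009,.009)]])
a0=np.radians(-109)
for nm,v in dict(t=[(t,M,rt)],s=[(s,S,rs)],b=[(t,M,rt),(s,S,rs)]).items():
    p,f=fit(v,[.533,-.175,a0],mod,[.005,.005,.08]); print(nm,p.round(4),np.degrees(p[2]).round(2),round(f,1))
E
```

```text
stop side [0.5232 0.2821 0.0153] 30.4
stop top [0.5251 0.2852 0.0205] 105.6
[[0 0 0 ... 0 0 0]
 [0 0 0 ... 0 0 0]
 [0 0 0 ... 0 0 0]
 ...
 [0 0 0 ... 0 0 0]
 [0 0 0 ... 0 0 0]
 [0 0 0 ... 0 0 0]]
[[0 0 0 ... 0 0 0]
 [0 0 0 ... 0 0 0]
 [0 0 0 ... 0 0 0]
 ...
 [0 0 0 ... 0 0 0]
 [0 0 0 ... 0 0 0]
 [0 0 0 ... 0 0 0]]
t [ 0.5198 -0.185  -1.8122] -103.83 123.8
s [ 0.521  -0.1859 -1.6158] -92.58 119.7
b [ 0.5197 -0.1848 -1.6817] -96.36 256.7
```

```bash
python3 - <<'E'
from fit import *
import pickle
t=load('top');s=load('side')
print(t['frame'][196:226:1,326:358,0])
E
```

```text
[[205 200 194 192 193 192 201 212 215 210 210 214 207 194 197 214 224 226
  226 220 214 217 197 133  77  69  74  78  84  86  84  85]
 [202 197 190 194 195 185 196 213 213 211 212 213 201 194 203 219 223 224
  220 212 208 209 210 209 219 183  94  61  77  80  84  86]
 [202 195 192 197 192 185 204 218 212 208 216 209 195 193 210 223 224 223
  216 209 204 205 204 203 196 207 221 212 132  64  71  72]
 [198 194 195 195 190 193 212 219 212 214 215 207 197 201 217 224 224 221
  213 206 202 205 202 197 191 206 217 207 130  74  78  78]
 [197 193 198 196 191 211 233 230 218 219 213 201 196 206 221 224 223 217
  211 205 205 207 200 194 195 206 220 158  87  80  85  86]
 [197 195 199 195 203 154  92 104 205 230 217 200 199 216 223 225 222 214
  207 205 206 202 198 187 200 209 233 154  73  81  85  85]
 [195 198 200 199 183  98  20  18  99 218 232 217 219 229 230 226 220 213
  207 204 203 201 196 193 205 215 187 114  76  82  85  83]
 [195 201 198 205 132  44  30  25  29  72  75  67 163 192 237 240 225 214
  208 208 204 202 192 197 210 222 140  68  81  85  84  88]
 [198 201 201 175  91  24  41  44  3
[... 2190 characters left out ...]
5 136  77  84  88  84  87  85  86]
 [213 219 217 207 200 195 215 220 219 214 209 209 208 211 209 216 229 195
  117  43  22  34  86 107  88  82  84  88  88  86  89  88]
 [213 219 215 202 198 197 217 220 218 211 208 205 206 206 197 207 218 220
  247 152  39  67  73  70  67  68  70  71  73  73  74  73]
 [216 218 210 202 199 209 219 219 215 210 208 207 202 204 199 210 214 214
  201 127  80  87  87  88  86  86  83  82  82  80  78  75]
 [221 218 204 197 197 217 221 217 213 208 206 206 205 200 201 211 211 220
  159  89  83  83  88  85  88  86  86  87  88  86  84  86]
 [231 219 206 202 203 220 219 215 208 208 206 207 205 196 204 214 212 232
  154  73  82  86  83  84  86  86  84  84  86  87  88  89]]
```

```bash
cat > tapefit.py <<'E'
from fit import *
def wfit(views,p0,model,steps):
    p=np.array(p0,float)
    cost=lambda p:sum((w*(render(c,model(p),r)-m)**2).sum() for c,m,r,w in views)
    for k in(1,-.5,.3):
        st=np.array(steps)*k
        sim=np.vstack([p]+[p+st*(np.arange(len(p))==i) for i in range(len(p))])
        r=minimize(cost,p,method='Nelder-Mead',options=dict(initial_simplex=sim,xatol=1e-5,fatol=1e-3));p=r.x
    return p,r.fun
def mask(c,roi,lo,hi,close=5):
    u0,v0,u1,v1=roi; g=c['frame'][v0:v1,u0:u1].astype(float)
    m=1-np.clip((g[...,0]-lo)/(hi-lo),0,1); m[(g[...,0]-g[...,1]>60)&(g[...,2]<110)]=1
    return m
def tmodel(p,zb):
    a=p[2]; return np.vstack([box(p[0],p[1],a,.072,.036,zb,zb+.062)])
E
python3 - <<'E'
from tapefit import *
t=load('top');s=load('side')
def lin(c,roi,a,b):
    u0,v0,u1,v1=roi; g=c['frame'][v0:v1,u0:u1].astype(float); a=np.array(a,float);b=np.array(b,float)
    return np.clip((g-a)@(b-a)/((b-a)@(b-a)),0,1)
rt=(305,180,360,238);rs=(238,180,300,222)
wt=np.ones((58,55)); wt[198-180:228-180,324-305:354-305]=0
ws=np.ones((42,62)); ws[0:205-180,262-238:292-238]=0
vt=(t,lin(t,rt,[84,86,90],[208,186,145]),rt,wt); vs=(s,lin(s,rs,s['frame'][225:235,225:240].reshape(-1,3).mean(0),[245,230,165]),rs,ws)
for dims in((.11,.12),(.12,.11)):
  for nm,v in dict(t=[vt],s=[vs],b=[vt,vs]).items():
    p,f=wfit(v,[.538,-.165,-.31],lambda p:box(*p,*dims,0,.018),[.005,.005,.05]); print('offcut',dims,nm,p.round(4),np.degrees(p[2]).round(2),round(f,1))
rt=(322,196,352,226); rs=(260,168,294,206)
M=mask(t,rt,62,110); S=mask(s,rs,75,125)
M=cv2.morphologyEx(M,cv2.MORPH_CLOSE,np.ones((5,5))) ;S=cv2.morphologyEx(S,cv2.MORPH_CLOSE,np.ones((5,5)))
save((np.repeat(np.hstack([M[:30],S[:30]])[...,None],3,2)*255).astype(np.uint8),'mask',8)
for nm,v in dict(t=[(t,M,rt,1)],s=[(s,S,rs,1)],b=[(t,M,rt,1),(s,S,rs,1)]).items():
    p,f=wfit(v,[.523,-.18,-1.88],lambda p:tmodel(p,.018),[.005,.005,.08]); print('tape',nm,p.round(4),np.degrees(p[2]).round(2),round(f,1))
    for c,n in((t,'top'),(s,'side')): 
        im=cv2.resize(c['frame'],None,fx=6,fy=6,interpolation=cv2.INTER_CUBIC)
        q=cv2.convexHull(((proj(c,tmodel(p,.018))+.5)*6-.5).astype(np.int32)); cv2.polylines(im,[q],True,(255,255,0),1)
        if nm=='b':
            (u,v_)=proj(c,[[p[0],p[1],.05]])[0]*6; u=int(u);v_=int(v_)
            save(im[v_-150:v_+150,u-180:u+180],'tf_'+n)
E
cd pics; python3 -c "
import cv2,numpy as np
cv2.imwrite('tfb.png',np.hstack([cv2.imread('tf_top.png'),cv2.imread('tf_side.png')]))"
```

```text
offcut (0.11, 0.12) t [ 0.5368 -0.1704 -0.2863] -16.41 54.9
offcut (0.11, 0.12) s [ 0.5375 -0.1723 -0.2851] -16.33 25.7
offcut (0.11, 0.12) b [ 0.5371 -0.1709 -0.2923] -16.75 85.0
offcut (0.12, 0.11) t [ 0.5362 -0.1661 -0.2948] -16.89 21.6
offcut (0.12, 0.11) s [ 0.5351 -0.1671 -0.2872] -16.46 11.3
offcut (0.12, 0.11) b [ 0.5359 -0.1662 -0.3003] -17.21 35.8
tape t [ 0.5185 -0.189  -1.8268] -104.67 52.3
tape s [ 0.52   -0.2001 -1.9429] -111.32 136.5
tape b [ 0.5189 -0.1927 -1.8234] -104.47 211.0
```

View pics/tfb.png

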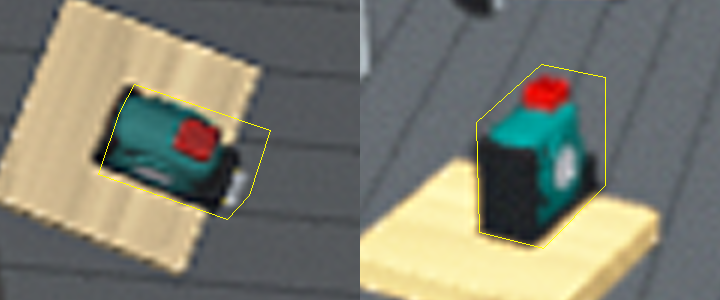

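View pics/mask.png

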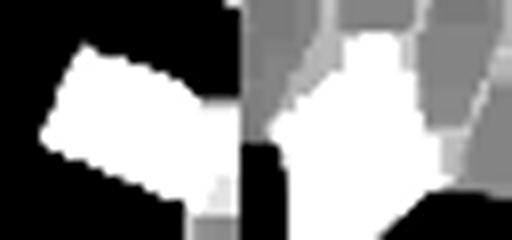

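```bash
cat >> tapefit.py <<'E'
def pix2z(c,uv,z):
    p=cv2.undistortPoints(np.array(uv,float).reshape(-1,1,2),K(c),np.array(c['distortion'])).reshape(2)
    R=np.array(c['R']);d=R.T@np.array([*p,1]);o=-R.T@np.array(c['t']); return o+d*(z-o[2])/d[2]
def redc(c,roi):
    u0,v0,u1,v1=roi; g=c['frame'][v0:v1,u0:u1].astype(float); w=np.clip((g[...,0]-g[...,1]-40)/90,0,1)
    v,u=np.mgrid[v0:v1,u0:u1]; return np.array([(w*u).sum(),(w*v).sum()])/w.sum()
def tmodel2(p,zb):
    a=p[2]; pr=[(-36,0),(36,0),(36,20),(20,60),(16,62),(-28,62),(-36,52)]
    out=[(x/1000,y,z/1000) for x,z in pr for y in(-.018,.018)]+[(x,y,.070) for x in(-.002,.018) for y in(-.009,.009)]
    return np.array([[p[0]+x*np.cos(a)-y*np.sin(a),p[1]+x*np.sin(a)+y*np.cos(a),zb+z] for x,y,z in out])
E
python3 - <<'E'
from tapefit import *
t=load('top');s=load('side')
for c,roi,z in((t,(335,202,352,216),.0865),(s,(268,168,288,184),.085)):
    uv=redc(c,roi); print(uv,pix2z(c,uv,z))
rt=(322,196,352,226); rs=(260,166,294,206)
M=mask(t,rt,62,110); S=mask(s,rs,60,84)
M=cv2.morphologyEx(M,cv2.MORPH_CLOSE,np.ones((5,5))) ;S=cv2.morphologyEx(S,cv2.MORPH_CLOSE,np.ones((5,5)))
mod=lambda p:tmodel2(p,.018)
for nm,v in dict(t=[(t,M,rt,1)],s=[(s,S,rs,1)],b=[(t,M,rt,1),(s,S,rs,1)]).items():
    p,f=wfit(v,[.523,-.18,-1.87],mod,[.005,.005,.08]); print('tape',nm,p.round(4),np.degrees(p[2]).round(2),round(f,1))
ims=[]
for c in(t,s): 
    im=cv2.resize(c['frame'],None,fx=6,fy=6,interpolation=cv2.INTER_CUBIC)
    q=cv2.convexHull(((proj(c,mod(p))+.5)*6-.5).astype(np.int32)); cv2.polylines(im,[q],True,(255,255,0),1)
    (u,v_)=proj(c,[[p[0],p[1],.05]])[0]*6; u=int(u);v_=int(v_)
    ims.append(im[v_-150:v_+150,u-180:u+180])
save(np.hstack(ims),'tf2')
E
```

```text
[343.34731046 209.75984752] [ 0.51782528 -0.19369218  0.0865    ]
[275.99353961 174.55151309] [ 0.51677809 -0.19118734  0.085     ]
tape t [ 0.5185 -0.1904 -1.7893] -102.52 57.0
tape s [ 0.5207 -0.1893 -1.6669] -95.51 73.5
tape b [ 0.5199 -0.1905 -1.7053] -97.71 137.5
```

View pics/tf2.png

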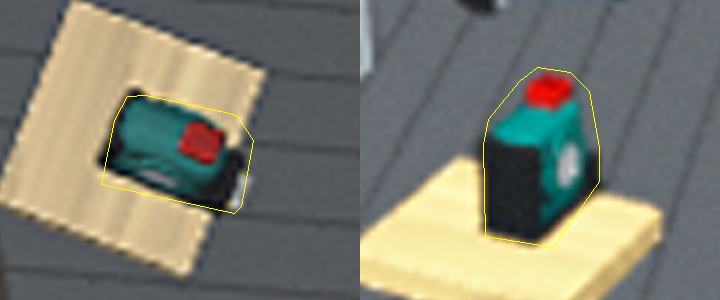

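```bash
python3 - <<'E'
from tapefit import *
t=load('top');s=load('side')
def gridcrop(c,u0,v0,u1,v1,k,name):
    im=cv2.resize(c['frame'][v0:v1,u0:u1],None,fx=k,fy=k,interpolation=cv2.INTER_CUBIC)
    for u in range(u0,u1,5):
        x=int((u-u0+.5)*k); cv2.line(im,(x,0),(x,6 if u%10 else 14),(255,0,255),1)
        if u%10==0: cv2.putText(im,str(u),(x-10,26),0,.4,(255,255,255),1)
    for v in range(v0,v1,5):
        y=int((v-v0+.5)*k); cv2.line(im,(0,y),(6 if v%10 else 14,y),(255,0,255),1)
        if v%10==0: cv2.putText(im,str(v),(16,y+4),0,.4,(255,255,255),1)
    save(im,name)
gridcrop(t,300,178,365,240,12,'gc_t'); gridcrop(s,236,160,302,222,12,'gc_s')
E
```

```text
(no output)
```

View pics/gc_t.png

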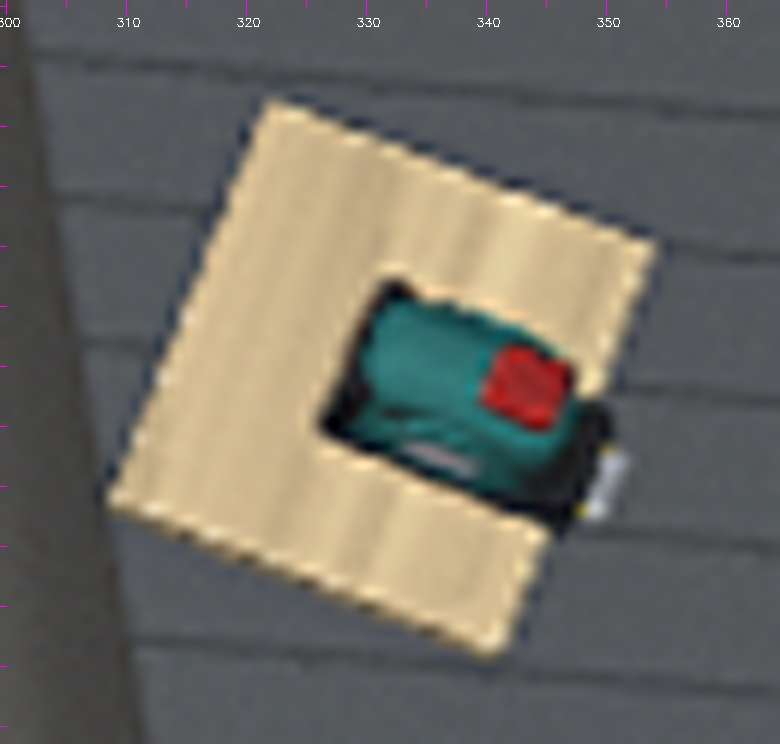

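View pics/gc_s.png

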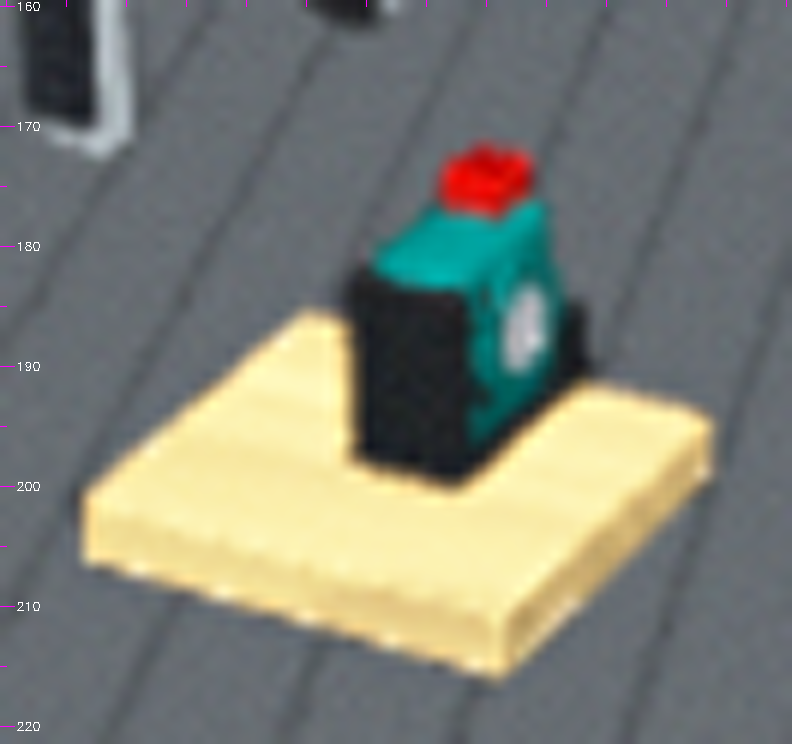

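```bash
python3 - <<'E'
from tapefit import *
t=load('top');s=load('side')
for n,uv in dict(c1=(322.2,185.8),c2=(354.25,197.75),c3=(341,232.1),c4=(308.7,219.4)).items(): print(n,pix2z(t,uv,.018)[:2].round(4))
for n,uv in dict(backL=(264.9,197.8),backR=(274.0,200.3),frontR=(284.4,191.4)).items(): print('side',n,pix2z(s,uv,.018)[:2].round(4))
for n,uv in dict(backR=(326.3,212.9),frontR=(346.6,221.7)).items(): print('top',n,pix2z(t,uv,.018)[:2].round(4))
print('hook', pix2z(t,(350.3,218.3),.021)[:2].round(4))
E
```

```text
c1 [ 0.6083 -0.1314]
c2 [ 0.5773 -0.2366]
c3 [ 0.4615 -0.2002]
c4 [ 0.4934 -0.0956]
side backL [ 0.5457 -0.1626]
side backR [ 0.5156 -0.1531]
side frontR [ 0.4954 -0.213 ]
top backR [ 0.5195 -0.1501]
top frontR [ 0.4966 -0.2161]
hook [ 0.508  -0.2268]
```

Combining button, base corners, hook and offcut edge gives the tape origin at about (0.521, -0.187), blade direction about -107.5°. The hook sits about 10 mm clear of the offcut edge.

```bash
python3 -c "
from h import *
go([.5208,-.1872,.12],-17.5)"
```

```text
t 8.43 pos [0.5274 0.0194 0.2233] jaw -119.22 tilt z [-0.    -0.001 -1.   ] w 0.799 F [-0.4  1.5 -0.6] -> d [183.4 -95.1 103.6] spin 78.28 q7 -2.24
```

Request:
step_arm --pt "183 -95 0 -101.7 0.2" --pt "183 -95 0 -101.7 0.2" --pt "183 -95 0 -101.7 0.2" --pt "183 -95 0 -101.7 0.2" --pt "183 -95 0 -101.7 0.2" --pt "183 -95 0 -101.7 0.2" --pt "183 -95 0 -101.7 0.2" --pt "183 -95 0 -101.7 0.2" --pt "183 -95 0 -101.7 0.2" --pt "183 -95 0 -101.7 0.2" --pt "183 -95 0 -101.7 0.2" --pt "183 -95 0 -101.7 0.2" --pt "183 -95 50 -101.7 0.2" --pt "183 -95 80 -101.7 0.2" --pt "183 -95 90 -101.7 0.2" --pt "183 -95 90 -101.7 0.2" --pt "183 -95 90 -101.7 0.2"

```text
t: 9.85
eef_pos: [0.5227, -0.1816, 0.1329]
tool_rot: [-0.001, 0.989, -0.15, -0.001]
contact_force: [0.1, -0.4, 1.0]
gripper_width: 0.799
```

```bash
python3 -c "
from h import *
go([.5208,-.1872,.051],-17.5)
for n in('top','side'): cap(n)
t=load('top');s=load('side')
save(np.hstack([t['frame'][160:260,280:400],s['frame'][110:210,210:330]]),'h1',3.3)"
```

```text
t 9.85 pos [ 0.5227 -0.1816  0.1329] jaw -17.23 tilt z [-9.0e-04  1.5e-03 -1.0e+00] w 0.799 F [ 0.1 -0.4  1. ] -> d [-0.   6.  81.8] spin 0.27 q7 -0.2
```

View pics/h1.png

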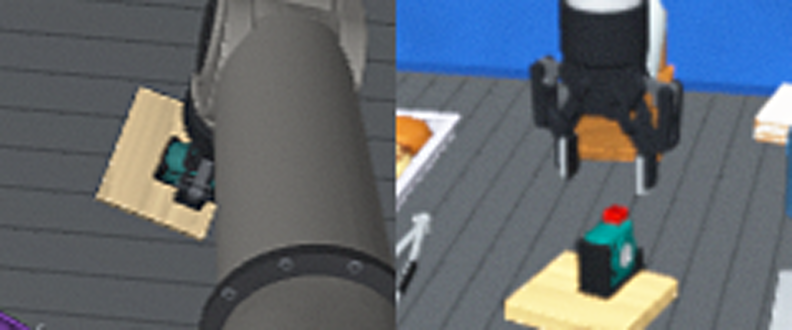

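The jaws straddle the teal case, so I'll descend and grip.

Request:
step_arm --pt "0 6 20 0 0.2" --pt "0 6 45 0 0.2" --pt "0 6 65 0 0.2" --pt "0 6 78 0 0.2" --pt "0 6 82 0 0.2" --pt "0 6 82 0 0.2" --pt "0 6 82 0 0.6" --pt "0 6 82 0 0.8" --pt "0 6 82 0 0.8" --pt "0 6 82 0 0.8" --pt "0 6 82 0 0.8" --newtons 40

```text
t: 10.87
eef_pos: [0.5213, -0.1891, 0.0528]
tool_rot: [0.0, 0.989, -0.149, 0.001]
contact_force: [-1.7, 0.3, 5.4]
gripper_width: 0.419
```

```bash
python3 -c "
from h import *
go([.5208,-.1872,.051],-17.5)
for n in('top','side'): cap(n)
t=load('top');s=load('side')
save(np.hstack([t['frame'][160:260,280:400],s['frame'][110:210,210:330]]),'h2',3.3)"
```

```text
t 10.87 pos [ 0.5213 -0.1891  0.0528] jaw -17.19 tilt z [ 1.8e-03 -7.0e-04 -1.0e+00] w 0.419 F [-1.7  0.3  5.4] -> d [-1.  -1.6  1.8] spin 0.31 q7 -0.22
```

View pics/h2.png

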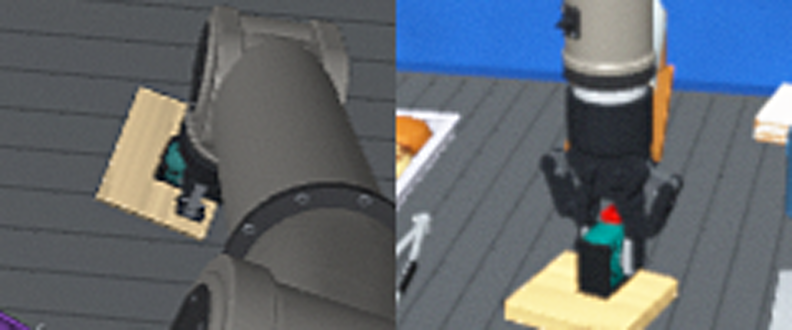

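The case is gripped at 36 mm. I'll lift it straight up and carry it toward the shelf's -y edge.

Request:
step_arm --pt "0 0 -10 0 0.8" --pt "0 0 -40 0 0.8" --pt "0 0 -70 0 0.8" --pt "0 0 -70 0 0.8" --pt "0 0 -70 0 0.8"

```text
t: 11.38
eef_pos: [0.5216, -0.1893, 0.1234]
tool_rot: [0.0, 0.989, -0.15, 0.002]
contact_force: [-0.6, 0.4, -4.4]
gripper_width: 0.419
```

```bash
python3 -c "
from h import *
go([.5283,.085,.0348+.018+.05],1.17)"
```

```text
t 11.38 pos [ 0.5216 -0.1893  0.1234] jaw -17.2 tilt z [ 0.0039 -0.0013 -1.    ] w 0.419 F [-0.6  0.4 -4.4] -> d [ -74.8 -264.    20.3] spin -18.37 q7 -0.19
```

Request:
step_arm --pt "-75 -264 0 -18.4 0.8" --pt "-75 -264 0 -18.4 0.8" --pt "-75 -264 0 -18.4 0.8" --pt "-75 -264 0 -18.4 0.8" --pt "-75 -264 0 -18.4 0.8" --pt "-75 -264 0 -18.4 0.8" --pt "-75 -264 0 -18.4 0.8" --pt "-75 -264 10 -18.4 0.8" --pt "-75 -264 20 -18.4 0.8" --pt "-75 -264 20 -18.4 0.8" --pt "-75 -264 20 -18.4 0.8"

```text
t: 12.3
eef_pos: [0.5255, 0.0833, 0.0997]
tool_rot: [0.001, 1.0, 0.01, -0.002]
contact_force: [0.7, 0.4, -3.5]
gripper_width: 0.417
```

```bash
cat > gc.py <<'E'
from tapefit import *
def gridcrop(c,u0,v0,u1,v1,k,name):
    im=cv2.resize(c['frame'][v0:v1,u0:u1],None,fx=k,fy=k,interpolation=cv2.INTER_CUBIC)
    for u in range(u0,u1,5):
        x=int((u-u0+.5)*k); cv2.line(im,(x,0),(x,6 if u%10 else 14),(255,0,255),1)
        if u%10==0: cv2.putText(im,str(u),(x-10,26),0,.4,(255,0,255),1)
    for v in range(v0,v1,5):
        y=int((v-v0+.5)*k); cv2.line(im,(0,y),(6 if v%10 else 14,y),(255,0,255),1)
        if v%10==0: cv2.putText(im,str(v),(16,y+4),0,.4,(255,0,255),1)
    save(im,name)
E
python3 -c "
from gc import *
" ; mv gc.py gcrop.py; python3 -c "
from gcrop import *
go([.5283,.085,.0348+.018+.05],1.17)
for n in('top','side'): cap(n)
t=load('top');s=load('side')
gridcrop(t,220,170,300,230,9,'h3t'); gridcrop(s,200,200,300,280,7,'h3s')"
```

```text
t 12.3 pos [0.5255 0.0833 0.0997] jaw 1.1 tilt z [-0.0038 -0.0018 -1.    ] w 0.417 F [ 0.7  0.4 -3.5] -> d [ 2.8 -1.6 -3.1] spin -0.07 q7 -0.47
```

View pics/h3t.png

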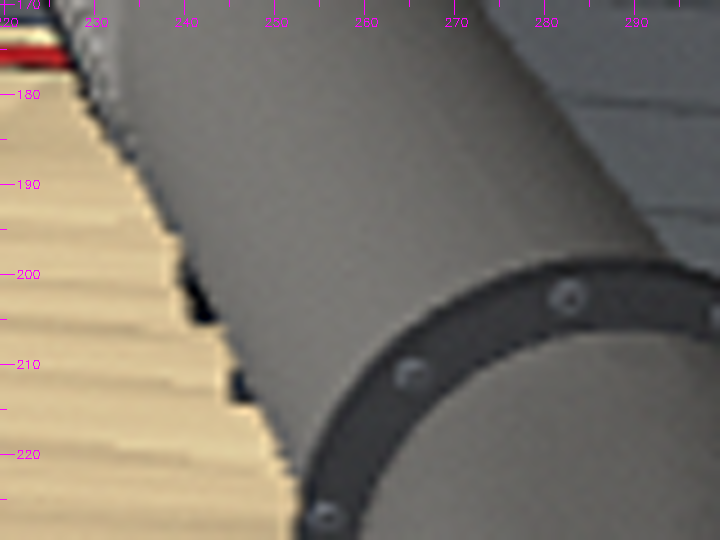

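View pics/h3s.png

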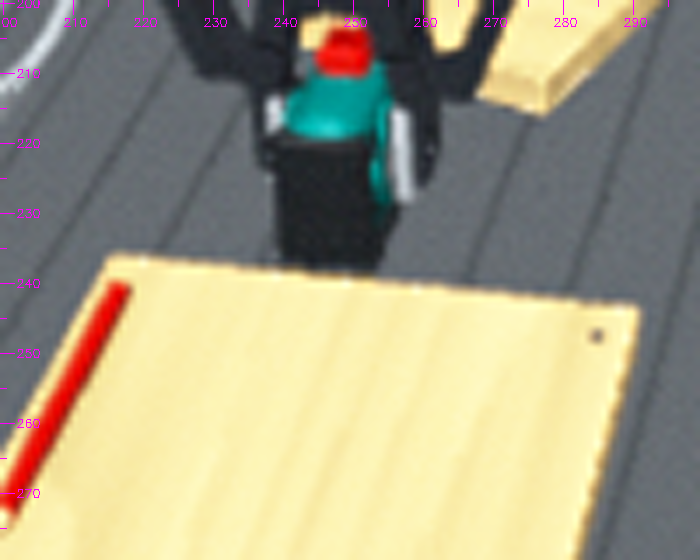

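```bash
python3 -c "
from gcrop import *
s=load('side')
go([.5283,.085,.1],1.17)
for uv in((239.6,236.9),(253.8,237.8)): print(pix2z(s,uv,.065).round(4))
uv=redc(s,(240,200,258,214)); print(uv,pix2z(s,uv,.065+.067).round(4))
"
```

```text
t 12.4 pos [0.5267 0.0837 0.1009] jaw 1.08 tilt z [-9.e-04 -9.e-04 -1.e+00] w 0.416 F [-0.5  0.4 -3.9] -> d [ 1.6 -1.3  0.9] spin -0.09 q7 -0.47
[0.5426 0.1134 0.065 ]
[0.5081 0.1105 0.065 ]
[248.757035   206.95241364] [0.5255 0.0809 0.132 ]
```

Request:
step_arm --pt "1.5 0 15 0 0.8" --pt "1.5 0 30 0 0.8" --pt "1.5 0 38 0 0.8" --pt "1.5 0 42 0 0.8" --pt "1.5 0 45 0 0.8" --pt "1.5 0 45 0 0.8" --pt "1.5 0 45 0 0.8"

```text
t: 12.98
eef_pos: [0.5287, 0.0855, 0.0568]
tool_rot: [-0.0, 1.0, 0.011, 0.0]
contact_force: [0.0, 0.2, -4.5]
gripper_width: 0.416
```

```bash
python3 -c "
from gcrop import *
go([.5283,.085,.054],1.17)
s=cap('side');gridcrop(s,200,200,300,280,7,'h4s')"
```

```text
t 12.98 pos [0.5287 0.0855 0.0568] jaw 1.21 tilt z [ 7.e-04  1.e-04 -1.e+00] w 0.416 F [ 0.   0.2 -4.5] -> d [-0.4  0.5  2.8] spin 0.04 q7 -0.51
```

View pics/h4s.png

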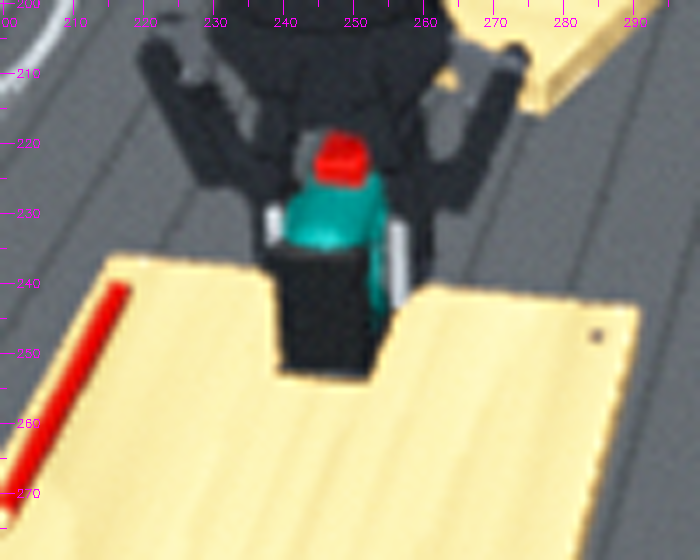

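Request:
step_arm --pt "0 2 1 0 0.8" --pt "0 2 2 0 0.8" --pt "0 2 3 0 0.8" --pt "0 2 3.5 0 0.8" --pt "0 2 3.5 0 0.8"

```text
t: 13.45
eef_pos: [0.5284, 0.0835, 0.0528]
tool_rot: [0.0, 1.0, 0.011, 0.0]
contact_force: [-0.6, 0.4, -4.4]
gripper_width: 0.415
```

```bash
python3 -c "
from gcrop import *
go([.526,.222,.054],1.17)"
```

```text
t 13.45 pos [0.5284 0.0835 0.0528] jaw 1.22 tilt z [ 0.e+00 -1.e-04 -1.e+00] w 0.415 F [-0.6  0.4 -4.4] -> d [   0.6 -138.5   -1.2] spin 0.05 q7 -0.5
```

Request:
step_arm --pt "0 -8 0 0 0.8" --pt "0 -16 0 0 0.8" --pt "0 -24 0 0 0.8" --pt "0 -32 0 0 0.8" --pt "0 -40 0 0 0.8" --pt "0 -40 0 0 0.8" --pt "0 -40 0 0 0.8"

```text
t: 14.03
eef_pos: [0.5274, 0.1246, 0.0528]
tool_rot: [-0.0, 1.0, 0.012, 0.0]
contact_force: [-0.3, 0.1, -2.3]
gripper_width: 0.418
```

```bash
python3 -c "
from gcrop import *
go([.526,.222,.054],1.17)
for i in range(3):
    s=cap('side');t=cap('top'); print(bot.get_obs()['contact_force'])
gridcrop(s,200,200,300,280,7,'h5s');gridcrop(t,200,170,280,230,9,'h5t')"
```

```text
t 14.03 pos [0.5274 0.1246 0.0528] jaw 1.33 tilt z [ 1.e-04  5.e-04 -1.e+00] w 0.418 F [-0.3  0.1 -2.3] -> d [  0.8 -97.4  -1.1] spin 0.16 q7 -0.57
[ 0.67497267  0.29461116 -2.78651438]
[ 0.08269797 -0.23091973 -4.11490921]
[-0.39198398 -0.11574787 -3.53615156]
```

View pics/h5s.png

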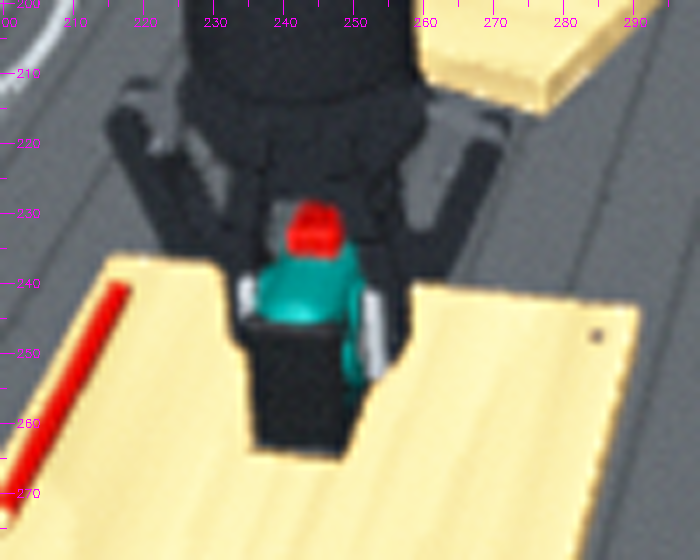

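View pics/h5t.png

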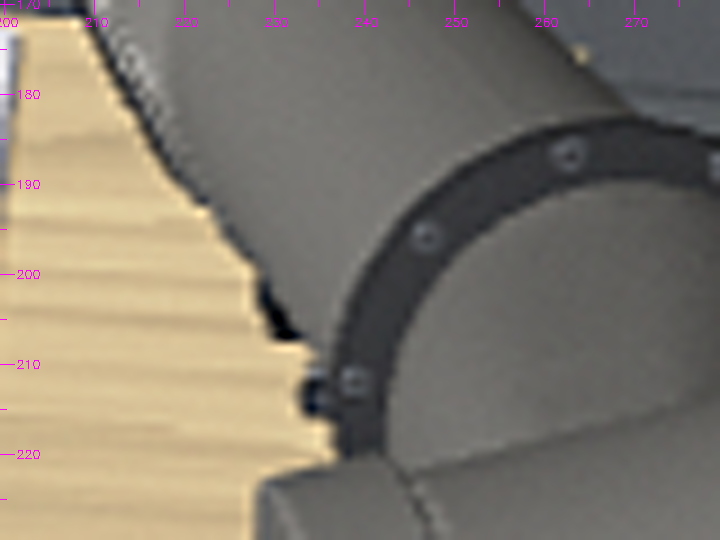

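Request:
step_arm --pt "0 -10 0 0 0.8" --pt "0 -20 0 0 0.8" --pt "0 -30 0 0 0.8" --pt "0 -40 0 0 0.8" --pt "0 -50 0 0 0.8" --pt "0 -60 0 0 0.8" --pt "0 -70 0 0 0.8" --pt "0 -80 0 0 0.8" --pt "0 -80 0 0 0.8" --pt "0 -80 0 0 0.8"

```text
t: 15.17
eef_pos: [0.5255, 0.2057, 0.0528]
tool_rot: [-0.001, 1.0, 0.012, 0.0]
contact_force: [-0.8, 0.6, -1.3]
gripper_width: 0.416
```

```bash
python3 -c "
from gcrop import *
go([.526,.222,.054],1.17)
for i in range(3):
    s=cap('side');t=cap('top'); print(bot.get_obs()['contact_force'])
gridcrop(s,180,210,300,310,6,'h6s');gridcrop(t,190,160,290,230,7,'h6t')"
```

```text
t 15.17 pos [0.5255 0.2057 0.0528] jaw 1.36 tilt z [ 3.e-04  2.e-03 -1.e+00] w 0.416 F [-0.8  0.6 -1.3] -> d [  0.9 -16.2  -1.1] spin 0.19 q7 -0.7
[-0.6190932   0.45068425 -1.49070838]
[ 0.15212768 -0.03099272 -0.75161229]
[ 0.23502684  0.95543703 -1.31614521]
```

View pics/h6s.png

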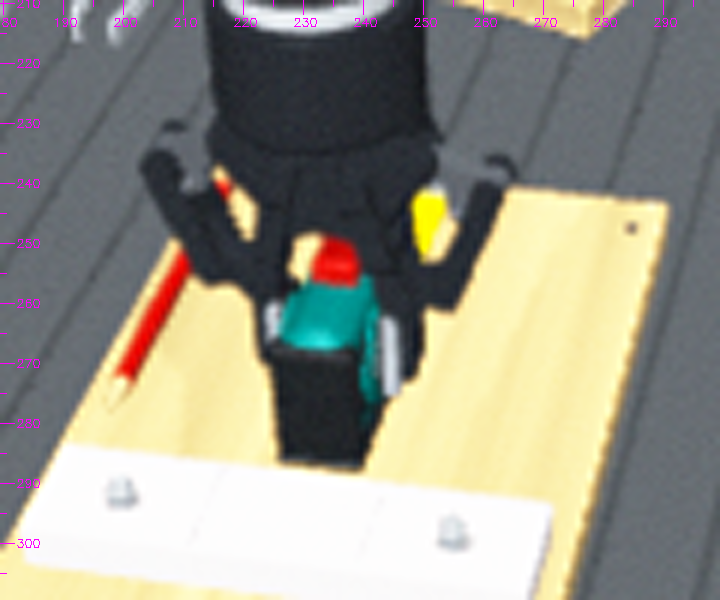

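View pics/h6t.png

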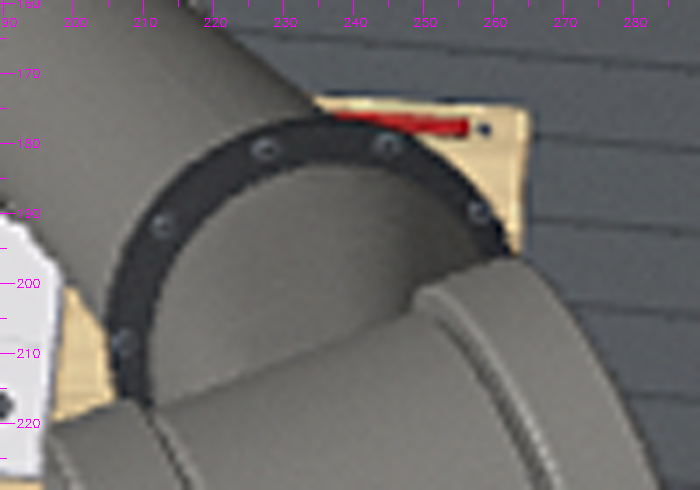

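The yellow blade shows at (251,246) in the side view, running toward the edge, so the hook caught. I'll approach the stop in small steps.

Request:
step_arm --pt "0 -6 0 0 0.8" --pt "0 -11 0 0 0.8" --pt "0 -14 0 0 0.8" --pt "0 -15 0 0 0.8" --pt "0 -16 0 0 0.8" --pt "0 -16 0 0 0.8"

```text
t: 15.97
eef_pos: [0.5258, 0.2173, 0.0529]
tool_rot: [0.001, 1.0, 0.01, -0.0]
contact_force: [0.2, -5.2, 3.4]
gripper_width: 0.419
```

```bash
python3 -c "
from gcrop import *
go([.526,.222,.054],1.17)
for i in range(3):
    s=cap('side'); print(bot.get_obs()['contact_force'])
gridcrop(s,190,240,280,310,8,'h7s')"
```

```text
t 15.97 pos [0.5258 0.2173 0.0529] jaw 1.11 tilt z [-3.0e-04 -2.8e-03 -1.0e+00] w 0.419 F [ 0.2 -5.2  3.4] -> d [ 0.3 -4.7 -1.1] spin -0.06 q7 -0.73
[-0.54459498 -5.29248574  3.4777574 ]
[-0.65818453 -5.66066128  3.38962716]
[ 0.39587814 -4.58695334  3.0613037 ]
```

View pics/h7s.png

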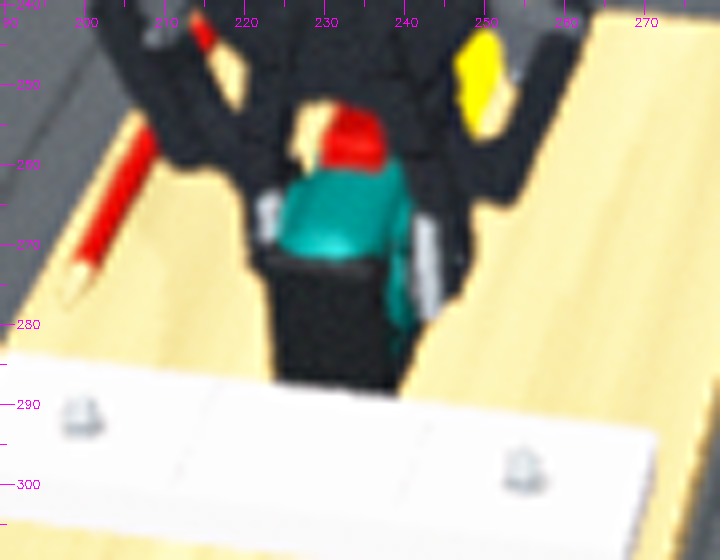

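The back meets the stop with about 5 N along y and the base bears on the shelf. I'll relax slightly, release and rise.

Request:
step_arm --pt "0 1 0 0 0.8" --pt "0 2 0 0 0.8" --pt "0 2 0 0 0.8" --pt "0 2 0 0 0.5" --pt "0 2 0 0 0.3" --pt "0 2 0 0 0.3" --pt "0 2 0 0 0.3"

```text
t: 16.7
eef_pos: [0.5255, 0.2181, 0.0529]
tool_rot: [-0.0, 1.0, 0.011, 0.0]
contact_force: [-0.7, -0.0, -0.3]
gripper_width: 0.699
```

```bash
python3 -c "
from gcrop import *
go([.526,.222,.15],1.17)
s=cap('side');gridcrop(s,190,240,280,310,8,'h8s')"
```

```text
t 16.7 pos [0.5255 0.2181 0.0529] jaw 1.26 tilt z [ 2.e-04  6.e-04 -1.e+00] w 0.699 F [-0.7 -0.  -0.3] -> d [  0.6  -4.  -97.1] spin 0.09 q7 -0.73
```

View pics/h8s.png

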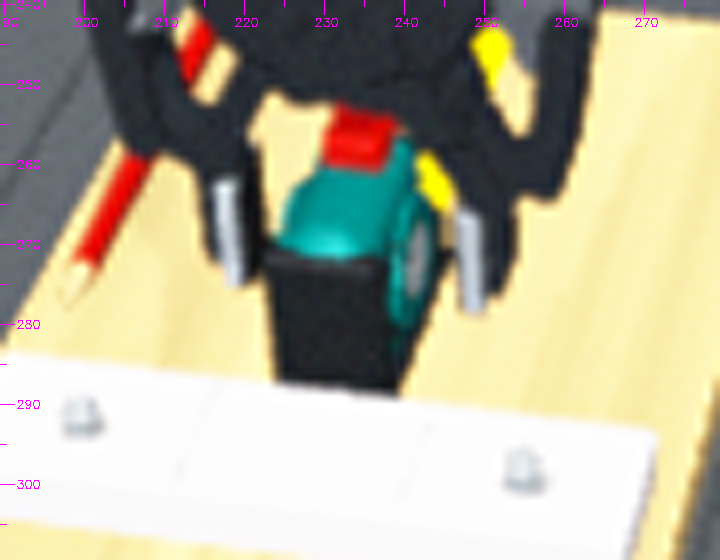

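Request:
step_arm --pt "0 0 -15 0 0.3" --pt "0 0 -40 0 0.3" --pt "0 0 -75 0 0.3" --pt "0 0 -110 0 0.5" --pt "0 0 -140 0 1" --pt "0 0 -140 0 1" --pt "0 0 -140 0 1"

```text
t: 17.33
eef_pos: [0.5266, 0.2182, 0.1948]
tool_rot: [-0.001, 1.0, 0.011, 0.002]
contact_force: [0.5, 0.2, -0.9]
gripper_width: 0.13
```

```bash
python3 -c "
from gcrop import *
go([.526,.216,.12],1.17)
s=cap('side');gridcrop(s,190,220,290,310,8,'h9s');t=cap('top');gridcrop(t,170,160,280,240,7,'h9t')
uv=redc(s,(225,248,245,264)); print(uv,pix2z(s,uv,.018+.067).round(4))"
```

```text
t 17.33 pos [0.5266 0.2182 0.1948] jaw 1.23 tilt z [ 0.0041  0.0017 -1.    ] w 0.13 F [ 0.5  0.2 -0.9] -> d [-0.9  2.3 74.8] spin 0.06 q7 -0.64
[234.33247467 256.53237163] [0.5242 0.214  0.085 ]
```

View pics/h9s.png

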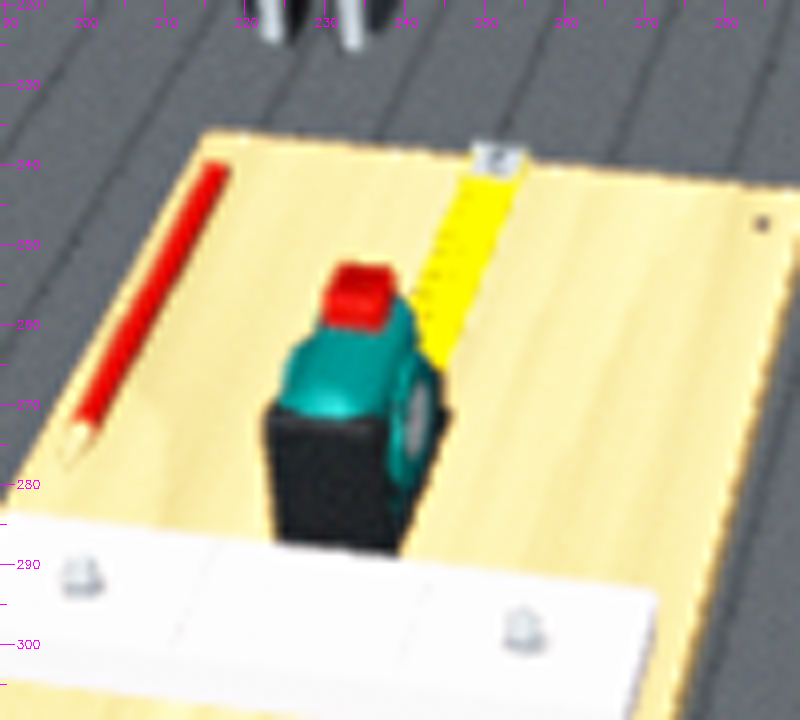

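View pics/h9t.png

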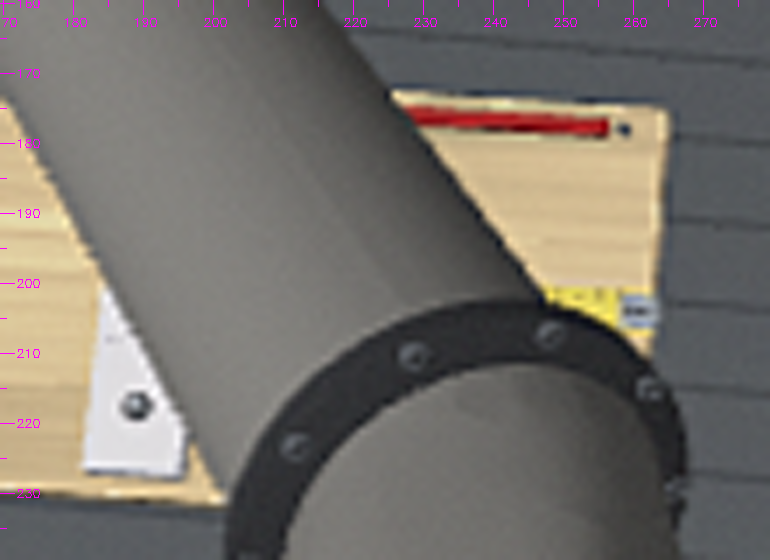

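The hook sits over the edge at (251,239) and the blade runs straight. I'll clear the top view to check the snugness and locate the lock.

Request:
step_arm --pt "0 230 -10 0 1" --pt "0 230 -10 0 1" --pt "0 230 -10 0 1" --pt "0 230 -10 0 1" --pt "0 230 -10 0 1" --pt "0 230 -10 0 1" --pt "0 230 -10 0 1"

```text
t: 18.02
eef_pos: [0.5292, -0.0196, 0.201]
tool_rot: [0.002, 1.0, 0.006, -0.002]
contact_force: [-0.2, 0.4, -0.2]
gripper_width: 0.005
```

```bash
python3 -c "
from gcrop import *
go([.526,.216,.12],1.17)
s=cap('side');gridcrop(s,190,220,290,310,8,'h10s');t=cap('top');gridcrop(t,170,160,260,240,8,'h10t')
uv=redc(s,(225,248,245,264)); print(uv,pix2z(s,uv,.018+.067).round(4))
uv=redc(t,(205,195,235,225)); print(uv,pix2z(t,uv,.018+.069).round(4))"
```

```text
t 18.02 pos [ 0.5292 -0.0196  0.201 ] jaw 0.69 tilt z [-0.0036 -0.003  -1.    ] w 0.005 F [-0.2  0.4 -0.2] -> d [  -0.  -235.8   80.2] spin -0.48 q7 -0.18
[234.33825549 256.52953297] [0.5242 0.214  0.085 ]
[211.43582264 196.64002334] [0.5234 0.2098 0.087 ]
```

View pics/h10t.png

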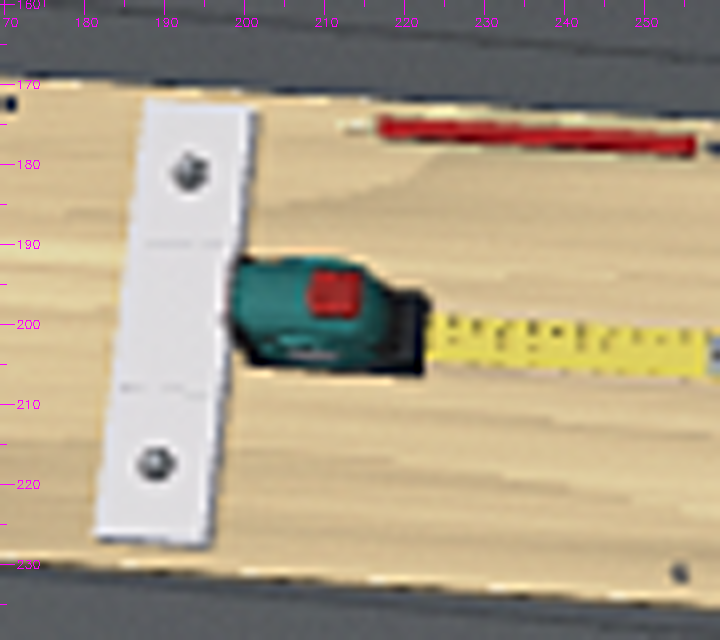

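The case back is snug on the stop's face, around (199,200), and the lock is at (211,196). Next I'll press the lock with closed fingertips.

```bash
python3 -c "
from gcrop import *
t=load('top');uv=redc(t,(203,188,220,204)); print(uv,pix2z(t,uv,.018+.069).round(4))
go([.5255,.215,.13],1.17)"
```

```text
[211.44564199 196.12043112] [0.525 0.21  0.087]
t 18.12 pos [ 0.5296 -0.0133  0.2013] jaw 1.1 tilt z [-2.7e-03  1.0e-04 -1.0e+00] w -0.003 F [-0.2  1.1 -0.1] -> d [   0.5 -228.3   71.3] spin -0.07 q7 -0.18
```

Request:
step_arm --pt "0 -228 0 0 1" --pt "0 -228 0 0 1" --pt "0 -228 0 0 1" --pt "0 -228 0 0 1" --pt "0 -228 0 0 1" --pt "0 -228 0 0 1" --pt "0 -228 20 0 1" --pt "0 -228 45 0 1" --pt "0 -228 66 0 1" --pt "0 -228 66 0 1" --pt "0 -228 66 0 1" --pt "0 -228 66 0 1"

```text
t: 19.12
eef_pos: [0.5254, 0.2169, 0.1374]
tool_rot: [-0.0, 1.0, 0.011, 0.0]
contact_force: [0.2, -0.3, -0.1]
gripper_width: 0.0
```

```bash
python3 -c "
from gcrop import *
go([.5255,.215,.110],1.17)
s=cap('side');gridcrop(s,190,220,290,310,8,'h11s')"
```

```text
t 19.12 pos [0.5254 0.2169 0.1374] jaw 1.32 tilt z [ 2.e-04  8.e-04 -1.e+00] w 0.0 F [ 0.2 -0.3 -0.1] -> d [ 0.   1.9 27.4] spin 0.15 q7 -0.67
```

View pics/h11s.png

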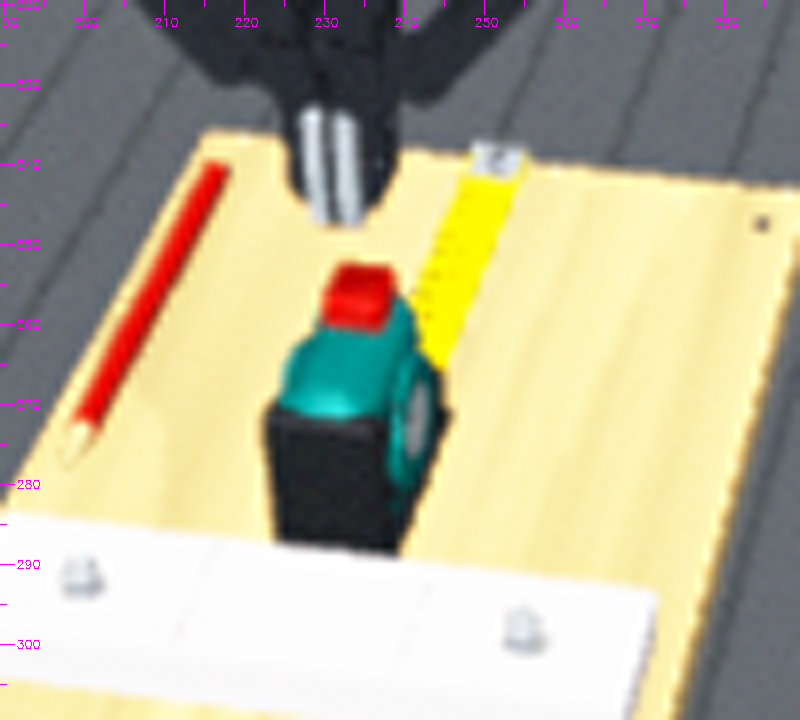

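Request:
step_arm --pt "0.5 2 10 0 1" --pt "0.5 2 18 0 1" --pt "0.5 2 23 0 1" --pt "0.5 2 26 0 1" --pt "0.5 2 28 0 1" --pt "0.5 2 28 0 1"

```text
t: 19.67
eef_pos: [0.5259, 0.2132, 0.1084]
tool_rot: [0.0, 1.0, 0.011, -0.0]
contact_force: [-0.3, -0.6, 2.1]
gripper_width: -0.001
```

```bash
python3 -c "
from gcrop import *
go([.5255,.215,.104],1.17)
s=cap('side');gridcrop(s,190,220,290,310,8,'h12s')"
```

```text
t 19.67 pos [0.5259 0.2132 0.1084] jaw 1.21 tilt z [-8.e-04 -5.e-04 -1.e+00] w -0.001 F [-0.3 -0.6  2.1] -> d [-0.3 -1.8  4.4] spin 0.04 q7 -0.69
```

View pics/h12s.png

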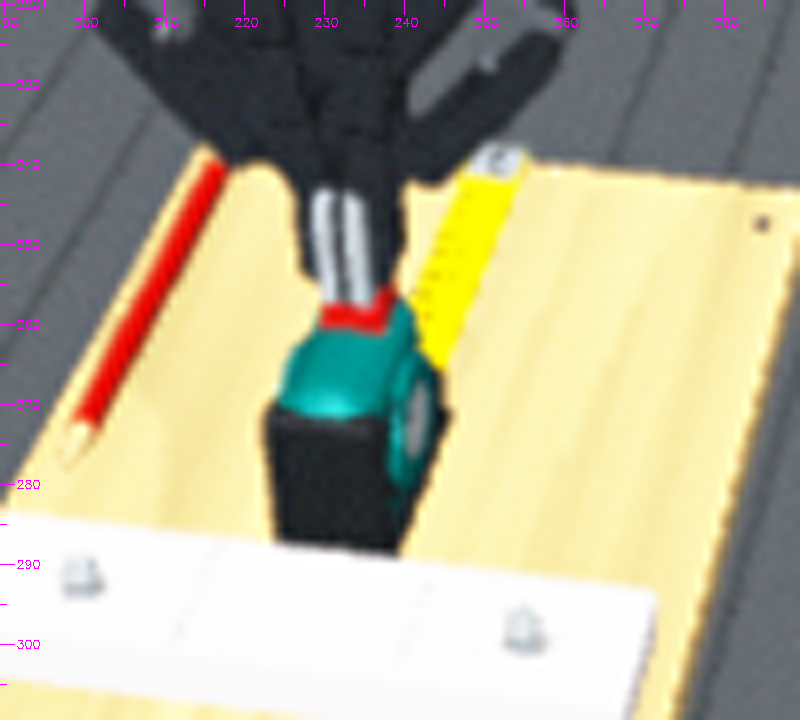

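The fingertips touch the button with 2 N. I'll press through the click.

Request:
step_arm --pt "0 0 2 0 1" --pt "0 0 4 0 1" --pt "0 0 6 0 1" --pt "0 0 8 0 1" --pt "0 0 8 0 1"

```text
t: 20.13
eef_pos: [0.5276, 0.2139, 0.1042]
tool_rot: [0.0, 1.0, 0.01, 0.002]
contact_force: [-6.6, -4.8, 28.6]
gripper_width: -0.002
```

```bash
python3 -c "
from gcrop import *
go([.5255,.215,.104],1.17)"
```

```text
t 20.13 pos [0.5276 0.2139 0.1042] jaw 1.2 tilt z [ 3.3e-03 -1.0e-04 -1.0e+00] w -0.002 F [-6.6 -4.8 28.6] -> d [-2.  -1.2  0.2] spin 0.03 q7 -0.69
```

Request:
step_arm --pt "0 0 4 0 1" --pt "0 0 -2 0 1" --pt "0 0 -15 0 1" --pt "0 0 -40 0 1" --pt "0 0 -80 0 1" --pt "0 60 -90 0 1" --pt "0 230 -90 0 1" --pt "0 230 -90 0 1" --pt "0 230 -90 0 1" --pt "0 230 -90 0 1" --pt "0 230 -90 0 1" --pt "0 230 -90 0 1"

```text
t: 21.13
eef_pos: [0.5308, -0.0235, 0.1907]
tool_rot: [0.001, 1.0, 0.006, -0.0]
contact_force: [-0.1, -0.3, -0.3]
gripper_width: 0.003
```

```bash
python3 -c "
from gcrop import *
go([.5255,.215,.104],1.17)
s=cap('side');gridcrop(s,190,220,290,310,8,'h13s');t=cap('top');gridcrop(t,170,160,260,240,8,'h13t')
uv=redc(s,(225,248,245,266)); print(uv)
uv=redc(t,(203,188,220,204)); print(uv)"
```

```text
t 21.13 pos [ 0.5308 -0.0235  0.1907] jaw 0.69 tilt z [-4.0e-04 -2.9e-03 -1.0e+00] w 0.003 F [-0.1 -0.3 -0.3] -> d [  -2.3 -238.8   86. ] spin -0.48 q7 -0.18
[234.63376799 257.75719424]
[211.54662522 196.63454707]
```

View pics/h13s.png

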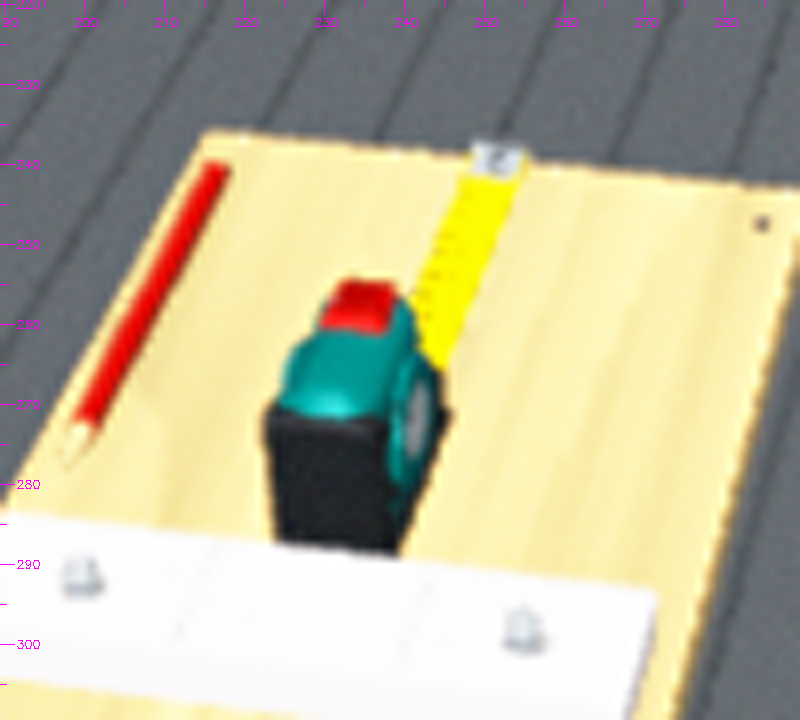

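View pics/h13t.png

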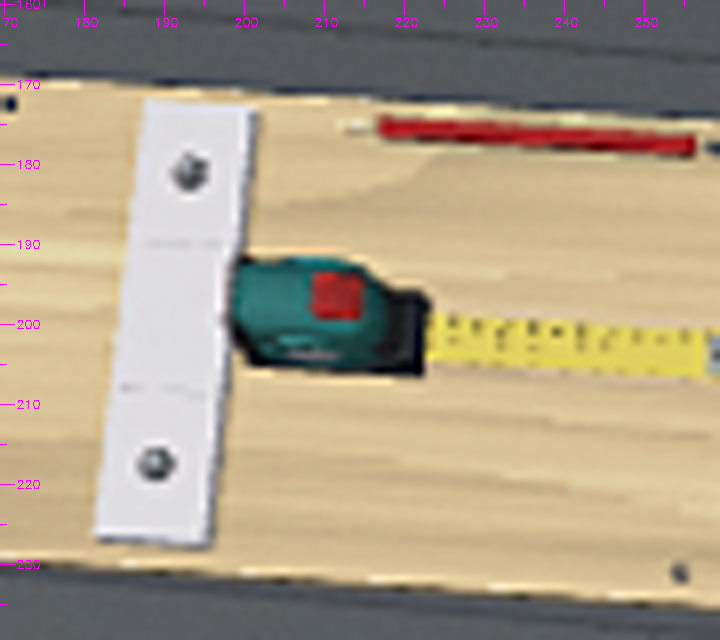

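```bash
python3 -c "
from gcrop import *
t=cap('top');s=load('side');save(t['frame'],'fin',1.4)
W=world(t);P=W[190:205,195:204]
print(bot.get_obs()['joint_vel'].round(3))
# back-face gap: case back profile in side depth
V=world(s);Q=V[262:288,224:240].reshape(-1,3);Q=Q[(Q[:,2]>.04)&(Q[:,2]<.06)];print('case back y median',np.nanmedian(Q[:,1]))
Q=V[282:312,190:270].reshape(-1,3);m=(Q[:,2]>.03)&(Q[:,2]<.037);print('stop top y min/max pct',np.nanpercentile(Q[m,1],[1,99]),'z',np.nanmedian(Q[m,2]))"
```

```text
[-0.025  0.002 -0.019  0.001  0.001  0.002 -0.   ]
case back y median 0.2543768539422682
stop top y min/max pct [0.25463418 0.30597798] z 0.033561050496812656
```

View pics/fin.png

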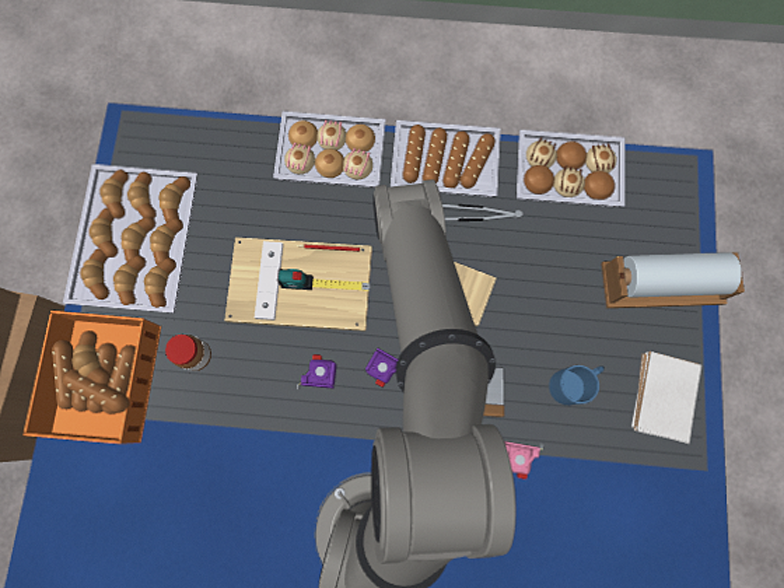

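The overview shows the bystanders in place. The depth of the case back (0.254) against the stop face (~0.260) needs a closer look before I hand in.

```bash
python3 -c "
from gcrop import *
t=load('top');s=load('side')
V=world(s);Wt=world(t)
for z in(.02,.03,.04,.05,.06,.07,.08):
    a=proj(t,[[.5255,.260,z]])[0]; b=proj(s,[[.5255,.260,z]])[0]; print(z,'y=.260 -> top',a.round(1),'side',b.round(1))
print('stop face top edge top-view',proj(t,[[.5255,.260,.034],[.56,.2607,.034],[.49,.2593,.034]]).round(1))
for v in range(264,296,2):
    print(v,[tuple((V[v,u]*1000).round(0).astype(int)) for u in(227,231,235)])
print('top row 198'); print([(u,*(Wt[198,u]*1000).round(0)) for u in range(192,206)])
"
```

```text
0.02 y=.260 -> top [199.1 200. ] side [229.5 293.2]
0.03 y=.260 -> top [198.6 199.2] side [229.2 289.7]
0.04 y=.260 -> top [198.  198.4] side [228.8 286.2]
0.05 y=.260 -> top [197.4 197.6] side [228.5 282.6]
0.06 y=.260 -> top [196.8 196.8] side [228.2 279. ]
0.07 y=.260 -> top [196.2 196. ] side [227.9 275.4]
0.08 y=.260 -> top [195.6 195.2] side [227.5 271.7]
stop face top edge top-view [[198.3 198.9]
 [199.5 188.5]
 [197.1 209.8]]
264 [(np.int64(536), np.int64(231), np.int64(76)), (np.int64(527), np.int64(230), np.int64(76)), (np.int64(518), np.int64(232), np.int64(80))]
266 [(np.int64(533), np.int64(240), np.int64(78)), (np.int64(525), np.int64(239), np.int64(78)), (np.int64(517), np.int64(236), np.int64(77))]
268 [(np.int64(532), np.int64(245), np.int64(77)), (np.int64(523), np.int64(245), np.int64(78)), (np.int64(515), np.int64(241), np.int64(76))]
270 [(np.int64(531), np.int64(248), np.int64(74)), (np.int64(521), np.int64(249), np.int64(77)), (np.int64(514), np.int64(245), np.int64(74))]
272 [(np.int64(530), np.int64(252), np.int64(72)), (np.int64(521), np.int64(252), np.int64
[... 1820 characters left out ...]
32.0)), (195, np.float64(528.0), np.float64(272.0), np.float64(31.0)), (196, np.float64(527.0), np.float64(267.0), np.float64(37.0)), (197, np.float64(528.0), np.float64(265.0), np.float64(34.0)), (198, np.float64(520.0), np.float64(254.0), np.float64(69.0)), (199, np.float64(519.0), np.float64(250.0), np.float64(74.0)), (200, np.float64(518.0), np.float64(245.0), np.float64(80.0)), (201, np.float64(518.0), np.float64(242.0), np.float64(81.0)), (202, np.float64(519.0), np.float64(240.0), np.float64(78.0)), (203, np.float64(519.0), np.float64(236.0), np.float64(80.0)), (204, np.float64(520.0), np.float64(234.0), np.float64(75.0)), (205, np.float64(521.0), np.float64(231.0), np.float64(74.0))]
```

```bash
python3 -c "
from gcrop import *
Vs=[]
for i in range(5):
    s=cap('side'); Vs.append(world(s))
V=np.nanmedian(Vs,0)
print('stop fwd col u=227,235:')
for v in range(286,312): print(v,[tuple((V[v,u]*1000).round(1).tolist()) for u in(215,227,233,245)], s['frame'][v,227].tolist())
"
```

```text
stop fwd col u=227,235:
286 [(564.9, 241.6, 17.6), (531.3, 255.8, 35.8), (517.9, 255.2, 37.6), (499.5, 228.8, 17.6)] [34, 36, 37]
287 [(556.7, 261.3, 33.5), (531.5, 255.7, 32.9), (518.0, 255.3, 34.8), (498.7, 231.6, 17.3)] [54, 59, 59]
288 [(555.6, 264.5, 33.7), (531.8, 255.4, 29.7), (518.3, 255.1, 31.8), (497.9, 234.7, 17.2)] [187, 183, 185]
289 [(554.6, 267.5, 33.6), (529.2, 262.8, 33.8), (518.3, 255.6, 29.3), (497.1, 237.5, 16.9)] [255, 255, 255]
290 [(553.6, 270.3, 33.5), (528.6, 264.9, 33.0), (515.4, 264.0, 34.5), (496.1, 241.1, 17.3)] [255, 254, 255]
291 [(552.6, 273.3, 33.5), (527.3, 268.8, 33.8), (515.2, 265.1, 32.7), (489.4, 262.3, 34.7)] [254, 253, 253]
292 [(551.3, 276.9, 34.2), (526.3, 271.8, 33.9), (513.6, 270.0, 34.6), (488.8, 264.6, 34.0)] [254, 253, 253]
293 [(550.5, 279.4, 33.7), (525.8, 273.8, 33.0), (513.0, 272.1, 33.8), (488.1, 266.9, 33.4)] [254, 253, 253]
294 [(549.8, 281.4, 32.8), (524.7, 277.0, 33.3), (512.0, 275.3, 34.0), (487.2, 270.3, 33.8)] [253, 253, 253]
295 [(548.3, 285.6, 34.1), (523.9, 279.6, 33.0), (511.2, 278.1, 33.9), (486.3, 273.4, 34.1)] [253, 25
[... 1051 characters left out ...]
, 31.6), (478.6, 301.4, 33.7)] [251, 250, 250]
306 [(543.1, 304.0, 21.2), (516.6, 304.1, 26.3), (503.7, 303.9, 28.6), (478.0, 303.5, 33.0)] [251, 250, 250]
307 [(543.4, 304.0, 18.3), (516.6, 304.9, 24.2), (504.1, 303.2, 24.9), (478.4, 302.7, 29.3)] [250, 250, 250]
308 [(542.8, 306.0, 17.5), (517.0, 304.2, 20.7), (503.8, 304.7, 23.7), (478.4, 303.2, 27.1)] [251, 249, 250]
309 [(541.8, 308.7, 17.5), (517.2, 304.2, 17.8), (504.4, 303.5, 19.5), (478.6, 302.9, 23.9)] [252, 247, 229]
310 [(540.8, 311.5, 17.6), (516.5, 306.6, 17.4), (503.8, 305.7, 19.0), (478.6, 303.5, 21.7)] [254, 247, 191]
311 [(540.1, 313.8, 17.1), (515.8, 308.9, 16.9), (503.4, 307.3, 17.7), (478.4, 304.4, 19.7)] [253, 246, 185]
```

Checking depth against the stop's own near face puts the stop face at y = 0.2604 and the case back at 0.2555, so there is a gap of about 5 mm. The "contact" force was the rubber base dragging on the shelf. I'll mend it: pull the lock up, push the case home, then relock.

```bash
python3 -c "
from gcrop import *
go([.5257,.2125,.125],1.17)"
```

```text
t 21.53 pos [ 0.531  -0.0149  0.1908] jaw 1.37 tilt z [-0.e+00  5.e-04 -1.e+00] w -0.003 F [-0.1  0.  -1.1] -> d [ 1.000e-01 -2.274e+02  6.590e+01] spin 0.2 q7 -0.19
```

Request:
step_arm --pt "0 -227 0 0 0.65" --pt "0 -227 0 0 0.65" --pt "0 -227 0 0 0.65" --pt "0 -227 0 0 0.65" --pt "0 -227 0 0 0.65" --pt "0 -227 0 0 0.65" --pt "0 -227 20 0 0.65" --pt "0 -227 45 0 0.65" --pt "0 -227 65 0 0.65" --pt "0 -227 75 0 0.65" --pt "0 -227 80 0 0.65" --pt "0 -227 80 0 0.65" --pt "0 -227 80 0 0.65"

```text
t: 22.62
eef_pos: [0.5266, 0.2109, 0.1115]
tool_rot: [-0.0, 1.0, 0.011, 0.0]
contact_force: [0.9, -0.7, -0.2]
gripper_width: 0.345
```

```bash
python3 -c "
from gcrop import *
go([.5257,.2125,.1015],1.17)
s=cap('side');gridcrop(s,200,220,280,290,9,'k1')"
```

```text
t 22.62 pos [0.5266 0.2109 0.1115] jaw 1.24 tilt z [ 9.e-04  5.e-04 -1.e+00] w 0.345 F [ 0.9 -0.7 -0.2] -> d [-0.9 -1.6 10. ] spin 0.07 q7 -0.68
```

View pics/k1.png

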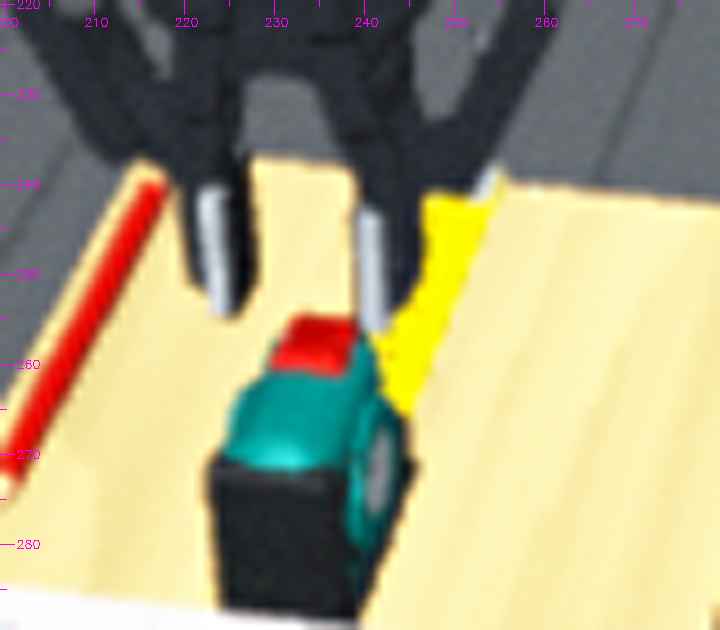

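Request:
step_arm --pt "-0.5 -1.5 4 0 0.65" --pt "-0.5 -1.5 7 0 0.65" --pt "-0.5 -1.5 9 0 0.65" --pt "-0.5 -1.5 10 0 0.65" --pt "-0.5 -1.5 10 0 0.65"

```text
t: 23.08
eef_pos: [0.5257, 0.212, 0.1012]
tool_rot: [0.0, 1.0, 0.011, 0.0]
contact_force: [-0.9, -1.0, 3.6]
gripper_width: 0.352
```

```bash
python3 -c "
from gcrop import *
go([.5257,.2125,.1015],1.17)
s=cap('side');gridcrop(s,200,220,280,290,9,'k2')"
```

```text
t 23.08 pos [0.5257 0.212  0.1012] jaw 1.22 tilt z [ 2.e-04 -2.e-04 -1.e+00] w 0.352 F [-0.9 -1.   3.6] -> d [ 0.  -0.5 -0.3] spin 0.05 q7 -0.69
```

View pics/k2.png

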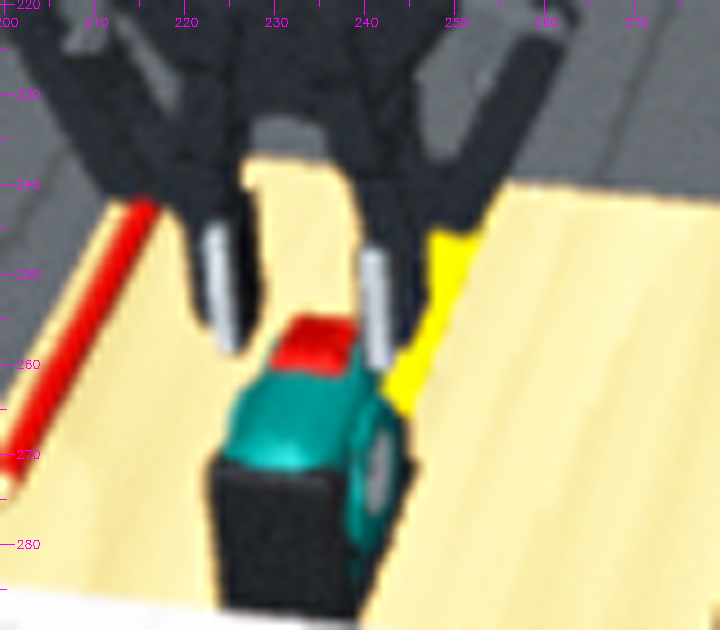

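Request:
step_arm --pt "0 0 0 0 0.75" --pt "0 0 0 0 0.9" --pt "0 0 0 0 0.9" --pt "0 0 0 0 0.9" --pt "0 0 0 0 0.9" --newtons 50

```text
t: 23.55
eef_pos: [0.5258, 0.2122, 0.102]
tool_rot: [-0.0, 1.0, 0.011, 0.0]
contact_force: [-3.5, -2.0, 11.0]
gripper_width: 0.178
```

```bash
python3 -c "
from gcrop import *
go([.5257,.2125,.1015],1.17)
s=cap('side');gridcrop(s,200,220,280,290,9,'k3')"
```

```text
t 23.55 pos [0.5258 0.2122 0.102 ] jaw 1.22 tilt z [ 7.e-04  1.e-04 -1.e+00] w 0.178 F [-3.5 -2.  11. ] -> d [-0.1 -0.3  0.5] spin 0.05 q7 -0.69
```

View pics/k3.png

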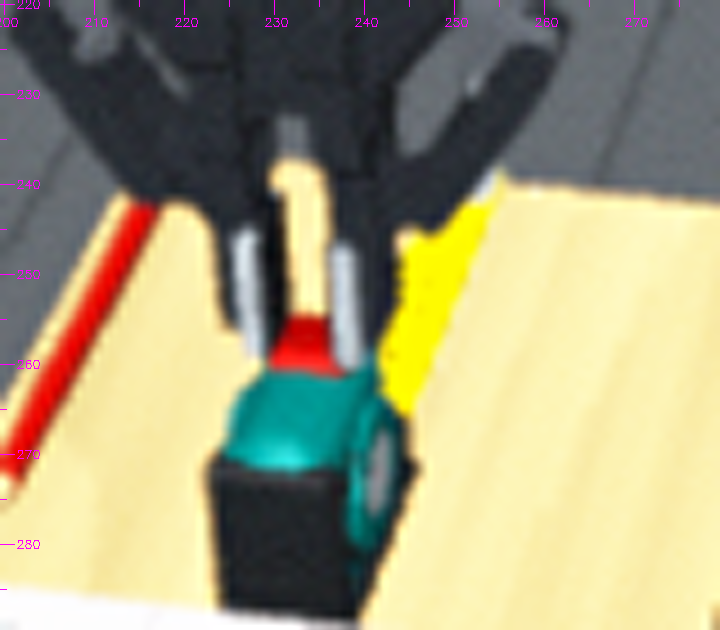

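The jaws hold the button, stopped at 0.178 with 0.10 commanded. I'll pull up sharply but only a little.

Request:
step_arm --pt "0 0 -6 0 0.9" --pt "0 0 -6 0 0.9"

```text
t: 23.77
eef_pos: [0.5258, 0.2115, 0.1077]
tool_rot: [0.0, 1.0, 0.01, 0.0]
contact_force: [-2.5, -2.4, 5.3]
gripper_width: 0.181
```

```bash
python3 -c "
from gcrop import *
go([.5257,.2125,.1015],1.17)
s=cap('side');gridcrop(s,200,220,280,290,9,'k4')"
```

```text
t 23.77 pos [0.5258 0.2115 0.1077] jaw 1.2 tilt z [ 2.e-04 -7.e-04 -1.e+00] w 0.181 F [-2.5 -2.4  5.3] -> d [-0.1 -1.   6.2] spin 0.03 q7 -0.69
```

View pics/k4.png

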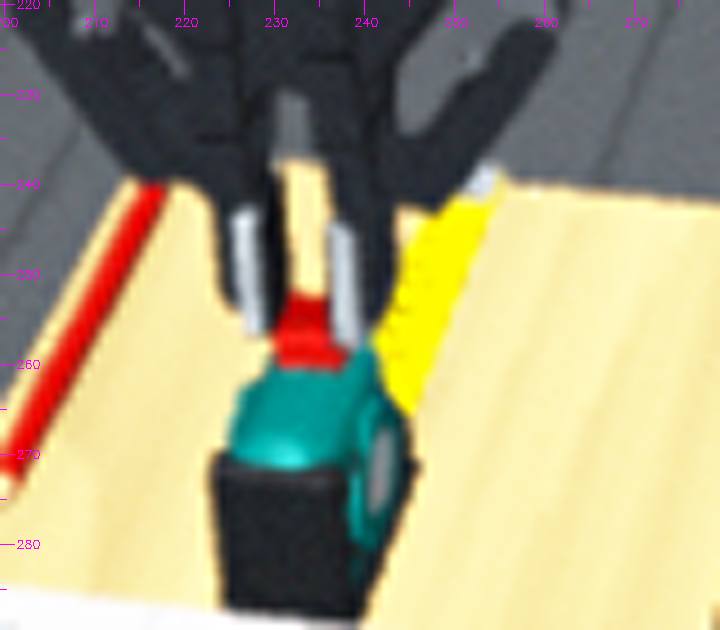

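The button is up: its top is at v≈252, from about 254.5 before. I'll release, and then grip the case again.

Request:
step_arm --pt "0 0 0 0 0.65" --pt "0 0 0 0 0.55" --pt "0 0 -10 0 0.4" --pt "0 0 -20 0 0.3" --pt "0 0 -20 0 0.3"

```text
t: 24.23
eef_pos: [0.527, 0.2129, 0.1293]
tool_rot: [-0.001, 1.0, 0.011, 0.002]
contact_force: [1.0, 0.8, -0.3]
gripper_width: 0.699
```

```bash
python3 -c "
from gcrop import *
go([.5257,.2105,.0528],1.17)
s=cap('side');gridcrop(s,200,220,280,310,8,'k5')
uv=redc(s,(225,248,245,266)); print(uv)
V=world(s);Q=V[274:287,226:238].reshape(-1,3);print(np.nanmedian(Q,0))"
```

```text
t 24.23 pos [0.527  0.2129 0.1293] jaw 1.23 tilt z [ 0.0035  0.0018 -1.    ] w 0.699 F [ 1.   0.8 -0.3] -> d [-1.6  2.5 76.4] spin 0.06 q7 -0.68
[234.66339363 256.3796727 ]
[0.52021039 0.25385894 0.0534372 ]
```

View pics/k5.png

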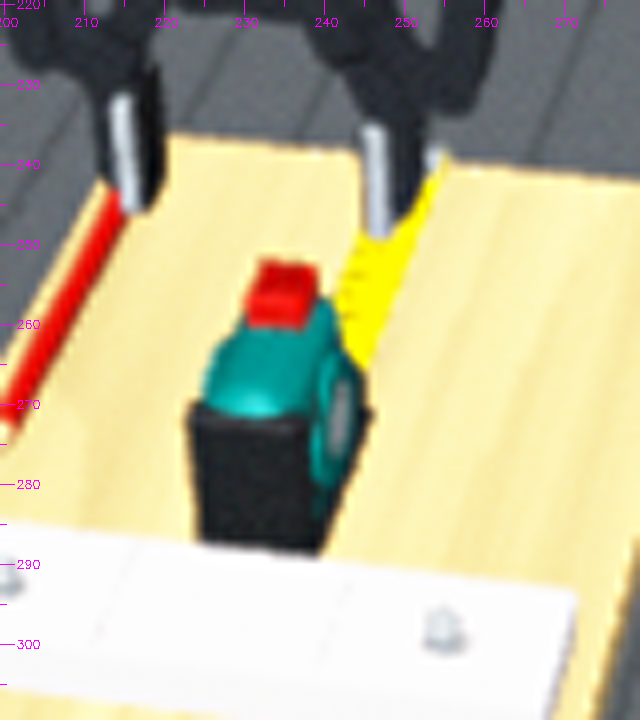

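Request:
step_arm --pt "-1 -5.5 25 0 0.3" --pt "-1 -5.5 50 0 0.3" --pt "-1 -5.5 68 0 0.3" --pt "-1 -5.5 76 0 0.3" --pt "-1 -5.5 76 0 0.3" --pt "-1 -5.5 76 0 0.3" --pt "-1 -5.5 76 0 0.6" --pt "-1 -5.5 76 0 0.8" --pt "-1 -5.5 76 0 0.8" --pt "-1 -5.5 76 0 0.8" --newtons 40

```text
t: 25.12
eef_pos: [0.5253, 0.2178, 0.0522]
tool_rot: [-0.0, 1.0, 0.011, 0.001]
contact_force: [-1.4, -0.4, 7.4]
gripper_width: 0.413
```

```bash
python3 -c "
from gcrop import *
go([.5257,.2249,.0528],1.17)"
```

```text
t 25.12 pos [0.5253 0.2178 0.0522] jaw 1.21 tilt z [ 2.e-03  8.e-04 -1.e+00] w 0.413 F [-1.4 -0.4  7.4] -> d [ 0.5 -7.1 -0.6] spin 0.04 q7 -0.74
```

Request:
step_arm --pt "0 0 -2 0 0.8" --pt "0 0 -3 0 0.8" --pt "0 0 -3 0 0.8" --pt "0 -2 -3 0 0.8" --pt "0 -4 -3 0 0.8" --pt "0 -4 -3 0 0.8"

```text
t: 25.62
eef_pos: [0.5242, 0.2219, 0.0536]
tool_rot: [-0.0, 1.0, 0.011, -0.0]
contact_force: [-0.7, -0.7, -4.0]
gripper_width: 0.416
```

```bash
python3 -c "
from gcrop import *
go([.5257,.2249,.0528],1.17)
Vs=[]
for i in range(3):
    s=cap('side'); Vs.append(world(s)); print(bot.get_obs()['contact_force'].round(1))
V=np.nanmedian(Vs,0);Q=V[276:287,226:238].reshape(-1,3);print(np.nanmedian(Q,0))"
```

```text
t 25.62 pos [0.5242 0.2219 0.0536] jaw 1.24 tilt z [-5.e-04  0.e+00 -1.e+00] w 0.416 F [-0.7 -0.7 -4. ] -> d [ 1.6 -3.   0.8] spin 0.07 q7 -0.74
[-0.5 -1.6 -3.8]
[ 0.2 -1.4 -3.1]
[ 0.4 -1.1 -3.9]
[0.51903113 0.2579471  0.05348928]
```

Request:
step_arm --pt "0 -1 0 0 0.8" --pt "0 -2 0 0 0.8" --pt "0 -3 0 0 0.8" --pt "0 -3.5 0 0 0.8" --pt "0 -3.5 0 0 0.8"

```text
t: 26.18
eef_pos: [0.5243, 0.2245, 0.0537]
tool_rot: [0.0, 1.0, 0.01, -0.0]
contact_force: [1.7, -2.7, -3.6]
gripper_width: 0.416
```

```bash
python3 -c "
from gcrop import *
go([.5257,.2249,.0528],1.17)
Vs=[]
for i in range(3):
    s=cap('side'); Vs.append(world(s)); print(bot.get_obs()['contact_force'].round(1))
V=np.nanmedian(Vs,0);Q=V[276:287,226:238].reshape(-1,3);print(np.nanmedian(Q,0))"
```

```text
t 26.18 pos [0.5243 0.2245 0.0537] jaw 1.2 tilt z [-3.e-04 -8.e-04 -1.e+00] w 0.416 F [ 1.7 -2.7 -3.6] -> d [ 1.4 -0.4  0.9] spin 0.03 q7 -0.75
[-0.6 -3.3 -4.2]
[ 0.3 -3.6 -3.9]
[-1.  -3.2 -4. ]
[0.51840694 0.26059509 0.0563209 ]
```

Contact with the stop: y force is up from -1.4 to -3.3 N with the base clear of the shelf, and depth puts the back at 0.2606. I'll press in slightly more and lower the case to stand.

Request:
step_arm --pt "0 -1 0 0 0.8" --pt "0 -2 0 0 0.8" --pt "0 -2 1 0 0.8" --pt "0 -2 2 0 0.8" --pt "0 -2 2.5 0 0.8" --pt "0 -2 2.5 0 0.8"

```text
t: 26.83
eef_pos: [0.5245, 0.2248, 0.0522]
tool_rot: [0.002, 1.0, 0.01, -0.0]
contact_force: [-3.5, -10.1, 9.8]
gripper_width: 0.417
```

```bash
python3 -c "
from gcrop import *
go([.5257,.2249,.0528],1.17)
Vs=[]
for i in range(3):
    s=cap('side'); Vs.append(world(s)); print(bot.get_obs()['contact_force'].round(1))
V=np.nanmedian(Vs,0);Q=V[276:287,226:238].reshape(-1,3);print(np.nanmedian(Q,0))
gridcrop(s,190,220,280,315,8,'k6')"
```

```text
t 26.83 pos [0.5245 0.2248 0.0522] jaw 1.14 tilt z [-2.0e-04 -3.3e-03 -1.0e+00] w 0.417 F [ -3.5 -10.1   9.8] -> d [ 1.2 -0.1 -0.6] spin -0.03 q7 -0.75
[-2.6 -9.7  9.2]
[ -3.  -10.3   9.5]
[-3.  -9.3  8.9]
[0.51848195 0.26078778 0.05656108]
```

View pics/k6.png

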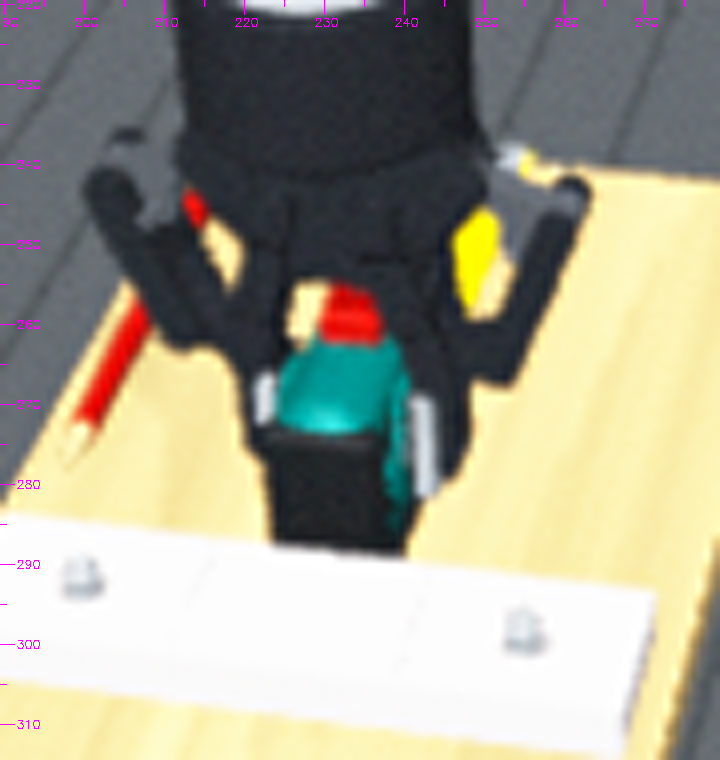

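Request:
step_arm --pt "0 1 -0.7 0 0.8" --pt "0 1 -1 0 0.8" --pt "0 1 -1 0 0.8" --pt "0 1 -1 0 0.55" --pt "0 1 -1 0 0.35" --pt "0 1 -1 0 0.3" --pt "0 1 -16 0 0.3" --pt "0 1 -45 0 0.3" --pt "0 1 -85 0 0.3" --pt "0 60 -130 0 1" --pt "0 230 -140 0 1" --pt "0 240 -140 0 1" --pt "0 240 -140 0 1" --pt "0 240 -140 0 1" --pt "0 240 -140 0 1"

```text
t: 28.23
eef_pos: [0.5298, -0.0141, 0.1923]
tool_rot: [-0.0, 1.0, 0.011, 0.001]
contact_force: [0.2, 0.2, -0.2]
gripper_width: 0.002
```

```bash
python3 -c "
from gcrop import *
Vs=[]
for i in range(4):
    s=cap('side'); Vs.append(world(s))
t=cap('top')
V=np.nanmedian(Vs,0);Q=V[277:287,226:238].reshape(-1,3);print('back',np.nanmedian(Q,0),[np.nanmedian(V[277:287,u,1]).round(4) for u in(225,228,231,234,237)])
Q=V[305:308,212:240].reshape(-1,3);print('stop near face-.044',np.nanmedian(Q,0)-[0,.044,0])
gridcrop(s,190,220,280,315,8,'k7');gridcrop(t,170,160,270,240,7,'k7t')
uv=redc(t,(203,188,220,204)); print(uv,pix2z(t,uv,.087))
uv=redc(s,(225,248,245,266)); print(uv,pix2z(s,uv,.085))
go([.5250,.2175,.125],1.17)"
```

```text
back [0.51818724 0.26063553 0.05437637] [np.float64(0.2614), np.float64(0.2605), np.float64(0.2603), np.float64(0.2604), np.float64(0.2581)]
stop near face-.044 [0.51966637 0.26054829 0.02597908]
[209.51228389 196.31301183] [0.52391755 0.21578294 0.087     ]
[234.07177759 258.25139006] [0.52302361 0.21995019 0.085     ]
t 28.48 pos [ 0.5298 -0.0118  0.1917] jaw 1.26 tilt z [ 0.0012  0.0011 -1.    ] w 0.001 F [-0.2  0.5  1.3] -> d [ 1.000e-01 -2.293e+02  6.690e+01] spin 0.09 q7 -0.2
```

View pics/k7.png

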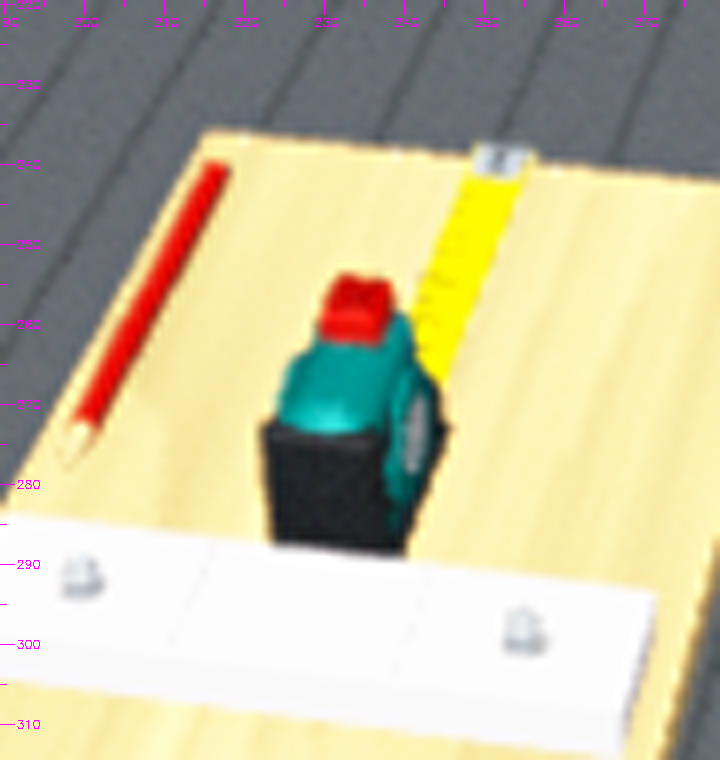

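View pics/k7t.png

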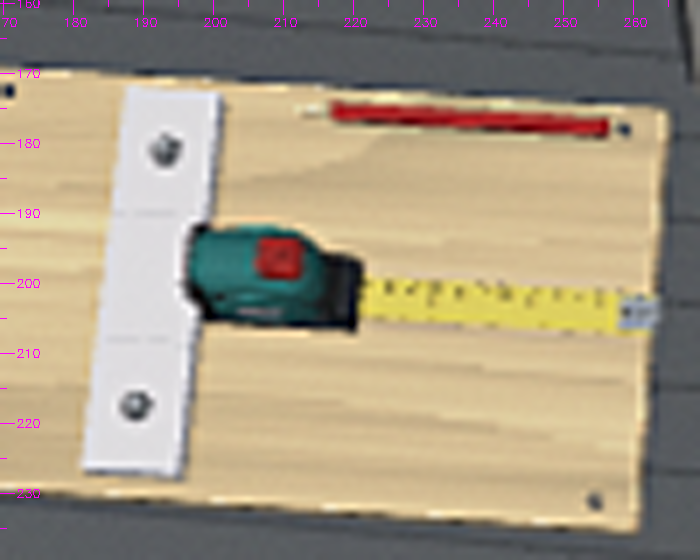

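The back is at y = 0.2606 and the stop face at 0.2605, so it is now snug. The unlocked button is at (234,258) in the side view. Pressing the lock again.

Request:
step_arm --pt "0 -229 0 0 1" --pt "0 -229 0 0 1" --pt "0 -229 0 0 1" --pt "0 -229 0 0 1" --pt "0 -229 0 0 1" --pt "0 -229 0 0 1" --pt "0 -229 20 0 1" --pt "0 -229 45 0 1" --pt "0 -229 65 0 1" --pt "0 -229 72 0 1" --pt "0 -229 72 0 1" --pt "0 -229 72 0 1"

```text
t: 29.48
eef_pos: [0.5242, 0.2175, 0.1197]
tool_rot: [-0.0, 1.0, 0.012, -0.0]
contact_force: [0.4, 0.6, -0.2]
gripper_width: 0.001
```

```bash
python3 -c "
from gcrop import *
go([.5250,.217,.1085],1.17)
s=cap('side');gridcrop(s,200,220,280,290,9,'k8')"
```

```text
t 29.48 pos [0.5242 0.2175 0.1197] jaw 1.34 tilt z [-2.e-04  7.e-04 -1.e+00] w 0.001 F [ 0.4  0.6 -0.2] -> d [ 0.8  0.5 11.2] spin 0.17 q7 -0.7
```

View pics/k8.png

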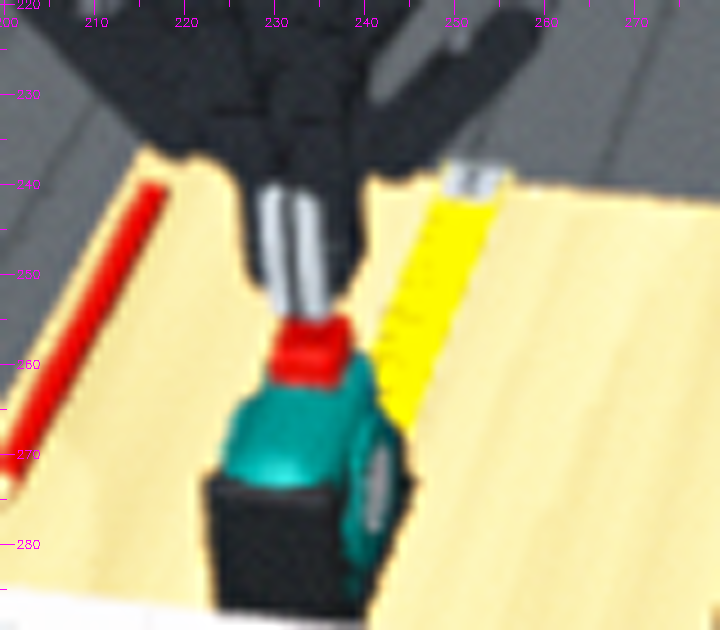

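Request:
step_arm --pt "0.5 0 5 0 1" --pt "0.5 0 9 0 1" --pt "0.5 0 12 0 1" --pt "0.5 0 14 0 1" --pt "0.5 0 16 0 1" --pt "0.5 0 16 0 1"

```text
t: 30.03
eef_pos: [0.5254, 0.2159, 0.1044]
tool_rot: [0.0, 1.0, 0.011, 0.0]
contact_force: [-2.6, -1.7, 10.7]
gripper_width: 0.002
```

```bash
python3 -c "
from gcrop import *
go([.5250,.217,.1085],1.17)"
```

```text
t 30.03 pos [0.5254 0.2159 0.1044] jaw 1.21 tilt z [ 7.e-04 -4.e-04 -1.e+00] w 0.002 F [-2.6 -1.7 10.7] -> d [-0.4 -1.1 -4.1] spin 0.04 q7 -0.71
```

Request:
step_arm --pt "0 0 1 0 1" --pt "0 0 -2 0 1" --pt "0 0 -15 0 1" --pt "0 0 -45 0 1" --pt "0 0 -85 0 1" --pt "0 60 -90 0 1" --pt "0 230 -90 0 1" --pt "0 240 -90 0 1" --pt "0 240 -90 0 1" --pt "0 240 -90 0 1" --pt "0 240 -90 0 1" --pt "0 240 -90 0 1" --pt "0 240 -90 0 1"

```text
t: 31.12
eef_pos: [0.53, -0.0264, 0.1938]
tool_rot: [0.0, 1.0, 0.008, 0.0]
contact_force: [-0.1, 1.4, 0.6]
gripper_width: 0.0
```

```bash
python3 -c "
from gcrop import *
Vs=[]
for i in range(4):
    s=cap('side'); Vs.append(world(s))
t=cap('top')
V=np.nanmedian(Vs,0);Q=V[277:287,226:238].reshape(-1,3);print('back',np.nanmedian(Q,0))
Q=V[305:308,212:240].reshape(-1,3);print('stop near face-.044',np.nanmedian(Q,0)-[0,.044,0])
Q=V[293:300,212:245].reshape(-1,3);print('stop top z',np.nanmedian(Q[:,2]), [np.nanmedian(V[293:300,a:b,2]).round(4) for a,b in((190,196),(204,215),(240,250),(260,266))])
gridcrop(s,190,220,280,315,8,'k9');gridcrop(t,170,160,270,240,7,'k9t')
print(redc(t,(203,188,220,204)),redc(s,(225,248,245,266)))
o=bot.get_obs();print(o['t'],o['contact_force'].round(1),o['eef_pos'].round(3))"
```

```text
back [0.51818191 0.26054466 0.05471875]
stop near face-.044 [0.51994866 0.26061808 0.02570828]
stop top z 0.03362936028888662 [np.float64(0.0335), np.float64(0.0337), np.float64(0.0337), np.float64(0.0336)]
[209.55829076 196.97584765] [234.25944025 259.43402932]
31.3667 [0.3 0.5 0.4] [ 0.53  -0.022  0.193]
```

View pics/k9.png

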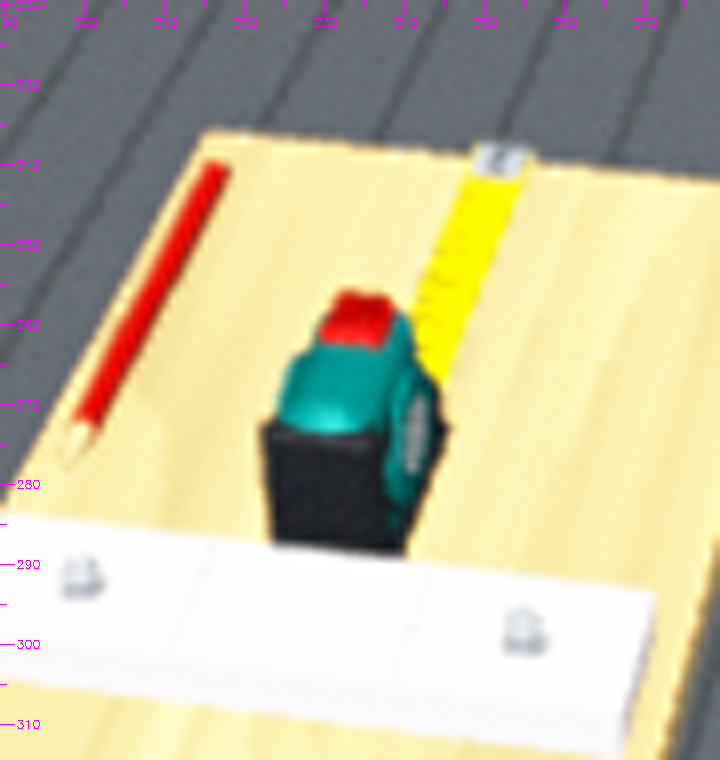

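View pics/k9t.png

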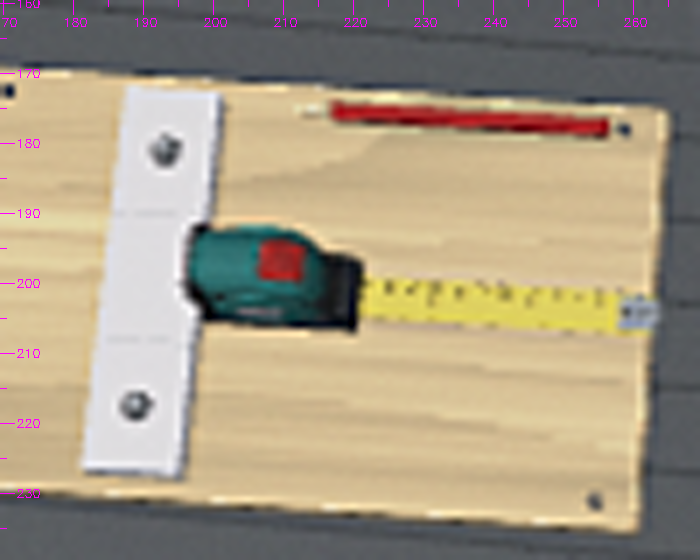

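The button is down, with its red top at v≈256 and the centroid moved from 258.3 to 259.4. The back (0.2605) sits on the stop face (0.2606), the stop is level at 33.6 mm, and the hook is over the edge at (260,204) in the top view. I'm handing in.

```bash
python3 -c "
from station import bot
print(bot.hand_in())"
```

```text
the job is handed in; nothing more can be done
None
```

The job is handed in at about 31 s of the 58 s allowed: the stop is on the pins, and the tape is hooked, backed against the stop and locked.

**Lock pressed twice:** My first lock press came too early. The rubber base dragging on the shelf felt like contact with the stop, and a depth check then showed a gap of about 5 mm. I pulled the button back up and slid the case home with its base just clear of the shelf. I then stood it down and pressed the lock again, so the final lock came after the case was snug.

**Last checks:**
- **Stop:** its top measured level along its length at 33.5–33.7 mm (34 mm expected), with both pins showing through.
- **Case back:** it measured y = 0.2605 m against 0.2606 m for the stop's face, so it is snug within measurement error.
- **Blade and hook:** the hook showed over the shelf's -y edge with the blade running straight in the pictures. The tooth itself, below the edge, was never directly visible.
- **Lock:** the button bottomed at 10.7 N, and afterwards the pictures showed it still down.
- **Forces:** the highest reading I saw was about 29 N, on the first lock press; readings come only at the end of each move.
- **Bystanders:** the pencil was in place in the final pictures. The tongs, mug, jar and scraper were last seen in place, the tongs and scraper partly behind the arm, in an overview taken before the repair. The arm did not go near them after that.

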